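# Lock the router's tool carousel and load its tool holders

### The job

Set up the tool carousel of the chair shop's router. First turn the turret by its bar handle until the hole in its ear stands over the hole in the green foot's lug, then take the lock pin from its rest and push it right down through both holes. With the turret locked, put every tool holder that stands in the tool board into a taper socket of its own, notches over the dogs and fully home, and leave the pin in and the glue bottle, the wooden blank and the mallet alone.

Things in the scene. Friction and masses are not known exactly. Their poses are not given: they have to be found in the camera images.
- carousel: fixed foot of the carousel: green plate 170 x 170 x 16 mm, origin at the centre of its underside, on the turret's vertical axis; its place and yaw vary. The steel lock lug sticks out on its -x side. The pin rest is a steel block 36 x 36 x 30 mm with a 12 mm blind hole, centre at (-102, -73) mm in this frame.
- turret (a joint): angle of the turret about the vertical, rad, growing anticlockwise from above; 0 = ear hole over lug hole. Starts between -1.3 and -0.4 (ear on the lug's -angle side, clear of the pin rest). Range -2 to 2. It stays where it is left; dry friction 0.2 N m.
- handle (a point): middle of the turret's bar handle, on the turret's axis, 103 mm above the bench; its frame turns with the turret. Bar 50 mm long along its x (towards the ear's hole and back), 14 mm thick along y, 88 to 118 mm above the bench, on a round 28 mm post.
- turret_hole (a point): centre of the 12 mm through hole in the turret's ear (aluminium, 36 x 36 x 10 mm), at its top face, 30 mm above the bench, 125 mm from the turret's axis.
- lug_hole (a point): centre of the 12 mm through hole in the fixed lock lug, at its top face, 16 mm above the bench; the ear passes 4 mm over the lug. The hole is 125 mm from the turret's axis.
- pin: steel lock pin, 0.12 kg, upright. Origin: centre of the lower tip, z up. Shank diameter 10 mm, z 0-26 mm, lowest 6 mm tapered to 5 mm; collar diameter 26, z 26-31; round grip diameter 18, z 31-65 mm. Starts in the rest on the carousel's foot, tip 4 mm above the bench. Fully home, its collar lies on the turret's ear and its tip is again 4 mm above the bench.
- socket0 (a point): dark steel taper cup on the turret, 80 mm from its axis. Origin: centre of underside, 30 mm above the bench; z up, x away from the turret's axis. Rim at z 42 mm, outer diameter 63, bore fits the shanks. Two dogs, 8 mm wide, stand 7 mm above the rim at +x and -x, radius 24.5-31 mm. A seated holder's flange lies on the rim, its origin 2 mm above this one; turned wrongly it rides on the dogs.
- socket1 (a point): another taper cup like socket0 (the four stand 90 degrees apart round the turret), same frame and sizes: x away from the turret's axis, dogs at +x and -x, a seated holder's origin 2 mm above this origin. All sockets are empty at the start.
- socket2 (a point): another taper cup like socket0 (the four stand 90 degrees apart round the turret), same frame and sizes: x away from the turret's axis, dogs at +x and -x, a seated holder's origin 2 mm above this origin. All sockets are empty at the start.
- socket3 (a point): another taper cup like socket0 (the four stand 90 degrees apart round the turret), same frame and sizes: x away from the turret's axis, dogs at +x and -x, a seated holder's origin 2 mm above this origin. All sockets are empty at the start.
- tool_board: loose plywood block 220 x 220 x 40 mm, 1.5 kg, lying on the bench, origin at the centre of its underside, x and y along its sides; four round blind holes, diameter 46 mm, at x and y = +-55 mm, floor 6 mm above the bench. The holders stand in them, one per hole, with some play; holes of absent holders are empty.
- bit_holder: steel tool holder, about 0.5 kg. Origin: centre of flat bottom, z up. Taper shank z 0-40 mm (diameter 32 to 44), dark flange z 40-52, diameter 64, two notches 12 mm wide at +x and -x (from radius 22.5; fits either way round), round nut z 52-88, diameter 44, to grip; then a 12 mm router bit to z 110. Starts upright in the tool board (origin 6 mm above the bench), any yaw; may be absent.
- drill_chuck: steel tool holder, about 0.5 kg. Origin: centre of flat bottom, z up. Taper shank z 0-40 mm (diameter 32 to 44), dark flange z 40-52, diameter 64, two notches 12 mm wide at +x and -x (from radius 22.5; fits either way round), round nut z 52-88, diameter 44, to grip; then a cone and 7 mm drill to z 110. Starts upright in the tool board (origin 6 mm above the bench), any yaw; may be absent.
- saw_arbor: steel tool holder, about 0.5 kg. Origin: centre of flat bottom, z up. Taper shank z 0-40 mm (diameter 32 to 44), dark flange z 40-52, diameter 64, two notches 12 mm wide at +x and -x (from radius 22.5; fits either way round), round nut z 52-88, diameter 44, to grip; then a 38 mm brass disc, top z 109. Starts upright in the tool board (origin 6 mm above the bench), any yaw; may be absent.
- collet_chuck: steel tool holder, about 0.5 kg. Origin: centre of flat bottom, z up. Taper shank z 0-40 mm (diameter 32 to 44), dark flange z 40-52, diameter 64, two notches 12 mm wide at +x and -x (from radius 22.5; fits either way round), round nut z 52-88, diameter 44, to grip; then a low bright collet rim, top z 96. Starts upright in the tool board (origin 6 mm above the bench), any yaw; may be absent.
- glue_bottle: white glue bottle, 60 mm in diameter, 170 mm tall, origin at the centre of its foot; a bystander to leave alone.
- leg_blank: square wooden blank 220 x 40 x 40 mm lying beyond the work along its x, origin at the centre of its underside; a bystander to leave alone.
- mallet: mallet with a black rubber head and wooden handle, 260 mm long, lying on the bench along its x, handle to -x; a bystander to leave alone.
Not all that is in view belongs to the job. Leave any red look-alike of the bit_holder alone.

How it is judged (in metres and radians):
On the way, in this order (a step that is already met when the one before it is completed fails the run):
1. the turret is turned until its ear hole stands over the lug hole (horizontal distance between turret_hole and lug_hole below 0.003 m), for 0.2 s.
2. the lock pin is fully down through both holes (horizontal distance between each of turret_hole, pin and lug_hole below 0.004 m and z of pin in the frame of lug_hole below -0.008 m and angle between pin's own z axis and vertical below 0.12 rad), for 0.2 s.
3. every holder present is seated in a socket, notches over the dogs (((horizontal distance between bit_holder and socket0 below 0.004 m and z of bit_holder in the frame of socket0 between -0.003 and 0.0055 m and angle between the x axis of bit_holder and the x axis of socket0, either way round below 0.13 rad and angle between bit_holder's own z axis and vertical below 0.06 rad) or (horizontal distance between bit_holder and socket1 below 0.004 m and z of bit_holder in the frame of socket1 between -0.003 and 0.0055 m and angle between the x axis of bit_holder and the x axis of socket1, either way round below 0.13 rad and angle between bit_holder's own z axis and vertical below 0.06 rad) or (horizontal distance between bit_holder and socket2 below 0.004 m and z of bit_holder in the frame of socket2 between -0.003 and 0.0055 m and angle between the x axis of bit_holder and the x axis of socket2, either way round below 0.13 rad and angle between bit_holder's own z axis and vertical below 0.06 rad) or (horizontal distance between bit_holder and socket3 below 0.004 m and z of bit_holder in the frame of socket3 between -0.003 and 0.0055 m and angle between the x axis of bit_holder and the x axis of socket3, either way round below 0.13 rad and angle between bit_holder's own z axis and vertical below 0.06 rad)) and ((horizontal distance between drill_chuck and socket0 below 0.004 m and z of drill_chuck in the frame of socket0 between -0.003 and 0.0055 m and angle between the x axis of drill_chuck and the x axis of socket0, either way round below 0.13 rad and angle between drill_chuck's own z axis and vertical below 0.06 rad) or (horizontal distance between drill_chuck and socket1 below 0.004 m and z of drill_chuck in the frame of socket1 between -0.003 and 0.0055 m and angle between the x axis of drill_chuck and the x axis of socket1, either way round below 0.13 rad and angle between drill_chuck's own z axis and vertical below 0.06 rad) or (horizontal distance between drill_chuck and socket2 below 0.004 m and z of drill_chuck in the frame of socket2 between -0.003 and 0.0055 m and angle between the x axis of drill_chuck and the x axis of socket2, either way round below 0.13 rad and angle between drill_chuck's own z axis and vertical below 0.06 rad) or (horizontal distance between drill_chuck and socket3 below 0.004 m and z of drill_chuck in the frame of socket3 between -0.003 and 0.0055 m and angle between the x axis of drill_chuck and the x axis of socket3, either way round below 0.13 rad and angle between drill_chuck's own z axis and vertical below 0.06 rad)) and ((horizontal distance between saw_arbor and socket0 below 0.004 m and z of saw_arbor in the frame of socket0 between -0.003 and 0.0055 m and angle between the x axis of saw_arbor and the x axis of socket0, either way round below 0.13 rad and angle between saw_arbor's own z axis and vertical below 0.06 rad) or (horizontal distance between saw_arbor and socket1 below 0.004 m and z of saw_arbor in the frame of socket1 between -0.003 and 0.0055 m and angle between the x axis of saw_arbor and the x axis of socket1, either way round below 0.13 rad and angle between saw_arbor's own z axis and vertical below 0.06 rad) or (horizontal distance between saw_arbor and socket2 below 0.004 m and z of saw_arbor in the frame of socket2 between -0.003 and 0.0055 m and angle between the x axis of saw_arbor and the x axis of socket2, either way round below 0.13 rad and angle between saw_arbor's own z axis and vertical below 0.06 rad) or (horizontal distance between saw_arbor and socket3 below 0.004 m and z of saw_arbor in the frame of socket3 between -0.003 and 0.0055 m and angle between the x axis of saw_arbor and the x axis of socket3, either way round below 0.13 rad and angle between saw_arbor's own z axis and vertical below 0.06 rad)) and ((horizontal distance between collet_chuck and socket0 below 0.004 m and z of collet_chuck in the frame of socket0 between -0.003 and 0.0055 m and angle between the x axis of collet_chuck and the x axis of socket0, either way round below 0.13 rad and angle between collet_chuck's own z axis and vertical below 0.06 rad) or (horizontal distance between collet_chuck and socket1 below 0.004 m and z of collet_chuck in the frame of socket1 between -0.003 and 0.0055 m and angle between the x axis of collet_chuck and the x axis of socket1, either way round below 0.13 rad and angle between collet_chuck's own z axis and vertical below 0.06 rad) or (horizontal distance between collet_chuck and socket2 below 0.004 m and z of collet_chuck in the frame of socket2 between -0.003 and 0.0055 m and angle between the x axis of collet_chuck and the x axis of socket2, either way round below 0.13 rad and angle between collet_chuck's own z axis and vertical below 0.06 rad) or (horizontal distance between collet_chuck and socket3 below 0.004 m and z of collet_chuck in the frame of socket3 between -0.003 and 0.0055 m and angle between the x axis of collet_chuck and the x axis of socket3, either way round below 0.13 rad and angle between collet_chuck's own z axis and vertical below 0.06 rad))), for 0.2 s.
At the end, for the whole second after the job is handed in: Ear hole within 4 mm of lug hole; pin upright in both, tip 8 mm or more below the lug's top; every holder present in its own socket, within 4 mm of its axis, flange within 3.5 mm of home, notch line within 0.13 rad of the dogs, within 0.06 rad of upright, at rest (all of step 2 and all of step 3 and linear speed of each of bit_holder, drill_chuck, saw_arbor, collet_chuck below 0.02 m/s); the robot touches nothing.
It fails at once if the glue bottle is shoved more than 30 mm (distance of glue_bottle from where it was at the start of the episode above 0.03 m).
It fails at once if the wooden blank is shoved more than 30 mm (distance of leg_blank from where it was at the start of the episode above 0.03 m).
It fails at once if the mallet is shoved more than 30 mm (distance of mallet from where it was at the start of the episode above 0.03 m).
Of bit_holder, drill_chuck, saw_arbor, collet_chuck only 3 to 4 are there at a start; the rules pass over those that are not, and their reading is None.
At some moment in a run one of tool_board may be knocked a few centimetres aside while the robot is not near it.
Once in a run the grip may slacken for a moment while it holds something.
It also fails if it takes over 208 s, if anything falls off the work surface, if the arm or the gripper's body presses on something with over 40 N, if the wrist force passes 120 N, or if a joint passes its speed limit or range.

### The arm

A 6-joint arm with a two-finger parallel gripper is mounted at the origin on the work surface. World frame = base frame: x ahead of the robot, y to its left, z up, the work surface at z = 0. Lengths are in m, angles in degrees, forces in N, time in s.
With the tool pointing down it reaches from about 0.4 to 0.825 m from the base axis. Payload 7 kg.
Tool frame: the origin (TCP) lies on the centre line of the jaws, within the pads' length; the fingertips stand 8 mm ahead of it and the grasp point (between the pads) lies 11 mm behind it; z points along the fingers, y is the line along which they close (so a half turn about z gives the same grasp; the last joint's range is limited). The gripper opens to 88 mm and grips with 3 to 60 N. Pads are 19 mm wide; open, the fingers measure 130 mm over their backs; the gripper's body (78 mm by 193 mm) begins 47 mm behind the grasp point.
Start: joints at [16.507, 20.546, 0.682, 0, -70.136, -16.507], TCP at [0.675, -0, 0.208] pointing down, gripper open.
Joint ranges: [-176.03, 176.03], [-82.01, 121.73], [-58.28, 71.71], [-173.87, 95.51], [-174.79, -0.11], [-173.66, 173.66]. Speed limits (degrees/s): [136.94, 136.94, 172.46, 180, 180, 180].

### API

Orientations are given as [roll, pitch, yaw] about the fixed x, y, z axes, in that order (R = Rz(yaw) Ry(pitch) Rx(roll)).
In Python, from plant import ctrl, vision gives the robot as it stands. The module is installed in compiled form; this text tells all that it offers.
- The arm moves only by the tool move_arm, never from a script. Its argument "moves" is one flat list of numbers, 7 for each row, row after row: the finger opening in cm, from 0 to 8.76, then the shift along the tool's x, y, z in cm, then the turn, a rotation vector about the tool's x, y, z in rad. A call has 1 to 8 rows; each row shifts and turns the commanded pose from where the row before left it, along the tool's axes as they then stand; what a row does not reach is not made up. A row lasts 1/10 s, in which the tool goes at most 50 mm and 8.59 degrees, less where a joint would pass 70% of its speed; a pose out of reach is approached as far as the arm can. A call with a gripper value outside its range is refused whole. The fingers move at their own pace and stop on an object; the grip force is fixed at half the most. Time passes only in rows, so rows that do not move let the fingers close. It gives the time, the measured TCP pose, the force, the opening and the grip force at its end, in the units of the state.
- ctrl.get_obs(): the state, without advancing time (a new reading comes with each control period).
- vision.snapshot(name): name is "scene" or "side" or "wrist"; returns (picture, depth): 384x512x3 uint8, red, green, blue; 384x512 float32, m along the optical axis (not along the pixel's ray), 0 where there is no reading.
- vision.camera_model(name): a dict with "vertical_fov" (degrees; the focal length in pixels is half the picture's height over the tangent of half this angle, whatever the lens; pixels are square), "cx", "cy" (the principal point, pixels), "cam_to_world" (4x4, takes a point from camera to world coordinates). Camera axes: x right, y down, z forward; pixel columns grow to the right and rows downward; lengths in m; the calibration is good to about 2 mm. A picture is of the moment at which its call begins: read the wrist's pose just before it. camera_model takes no time and is no camera call; for the wrist camera it gives the pose at the moment of the call.
- ctrl.close_job(): hands the job in; it is judged then, once.
The state is a dict: "clock": time; "joint_pos": joint angles; "qvel": joint speeds; "tau": joint torques, N m; "tool_pos": TCP position; "orientation": TCP orientation; "force": force on the tool from outside, world axes, zero at the start; "moment": the same for the moment, N m; "opening": finger opening in m; "gripper_force": force on a finger pad.
Only numpy, scipy, OpenCV 4.12 (cv2) and the standard library are available. Lean on these libraries where they do the work, as an engineer would, in place of code of your own. Each camera call takes 0.05 s, during which the arm holds its last target. There are 200 camera calls.

## Working session

There is one attempt and no reset: what is moved stays moved. The work goes in short steps, Python scripts to look and compute and a tool call to move; the robot and the scene stay as the last step left them, time stands still between calls to the robot, and variables do not carry over. Pictures are saved under pics/ and viewed, at most 14 in all, crops included, and the job is handed in when it is done.

Besides the shell and the picture viewer there is one more tool, called after "Emit:" as a command line: name --argument value ..., lists and objects as JSON in quotes. move_arm: Moves the arm, as the interface text tells. Its arguments: {"type":"object","properties":{"moves":{"type":"array"}},"required":["moves"]}

```bash
mkdir -p pics
python3 - <<'E'
from plant import ctrl,vision
import cv2,numpy as np
print(ctrl.get_obs())
for n in("scene","side","wrist"):
    m=vision.camera_model(n);p,d=vision.snapshot(n)
    print(n,m["vertical_fov"],m["cx"],m["cy"],np.round(m["cam_to_world"],3).tolist())
    np.savez(f"pics/{n}0.npz",p=p,d=d,M=m["cam_to_world"])
    cv2.imwrite(f"pics/{n}0.png",cv2.resize(p[:,:,::-1],(800,600),interpolation=cv2.INTER_CUBIC))
E
```

```text
{'clock': 0.0, 'joint_pos': array([ 1.65085890e+01,  2.05921805e+01,  6.34963867e-01, -1.99327243e-02,
       -7.01355226e+01, -1.65060675e+01]), 'qvel': array([ 0.08095652,  0.03800203, -0.00092278,  0.02744007,  0.06096555,
        0.06455233]), 'tau': array([-8.00930356e-04, -5.82726967e+01,  2.93058443e+01,  6.99745238e+00,
        6.93249181e-03, -2.06530804e-04]), 'tool_pos': array([ 6.74493327e-01, -7.24003618e-06,  2.07423924e-01]), 'orientation': array([ 1.79905758e+02, -8.38547754e-03, -9.00042598e+01]), 'force': array([ 0.34374518, -0.3649198 , -0.16164315]), 'moment': array([0.03545769, 0.04434083, 0.00849896]), 'gripper_force': 0.0, 'opening': 0.08722445043515073}
scene 57.648436028576064 266.15514211652857 193.04179831015884 [[0.57, 0.653, -0.499, 1.092], [0.821, -0.465, 0.33, -0.403], [-0.016, -0.598, -0.801, 0.979], [0.0, 0.0, 0.0, 1.0]]
side 52.77459199449474 253.69261230546124 194.5986595687951 [[-0.888, -0.281, 0.365, 0.039], [-0.46, 0.509, -0.727, 0.991], [0.019, -0.813, -0.582, 0.877], [0.0, 0.0, 0.0, 1.0]]
wrist 62.05954979181052 261.1463321017717 189.37102286087003 [[-1.0, 0.001, -0.001, 0.675], [0.001, 0.967, 0.253, -0.068], [0.002, 0.253, -0.967, 0.383], [0.0, 0.0, 0.0, 1.0]]
```

View pics/scene0.png

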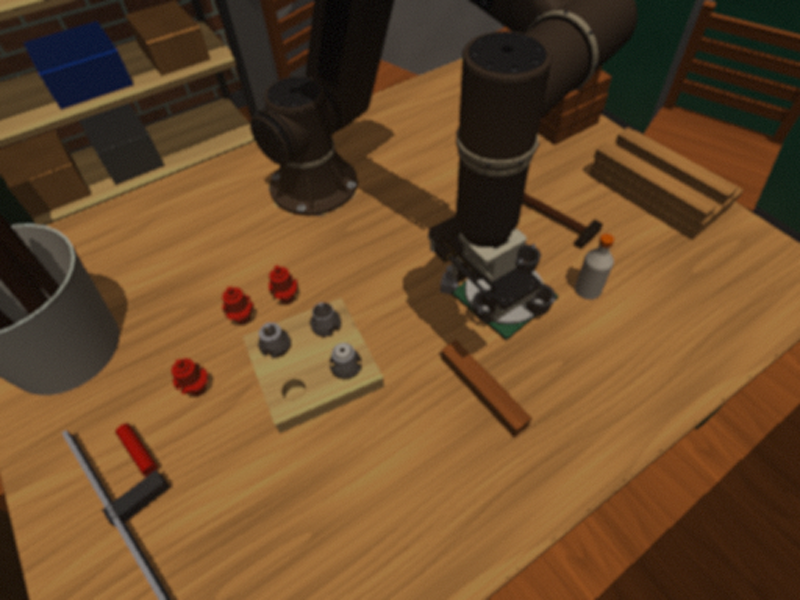

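View pics/wrist0.png

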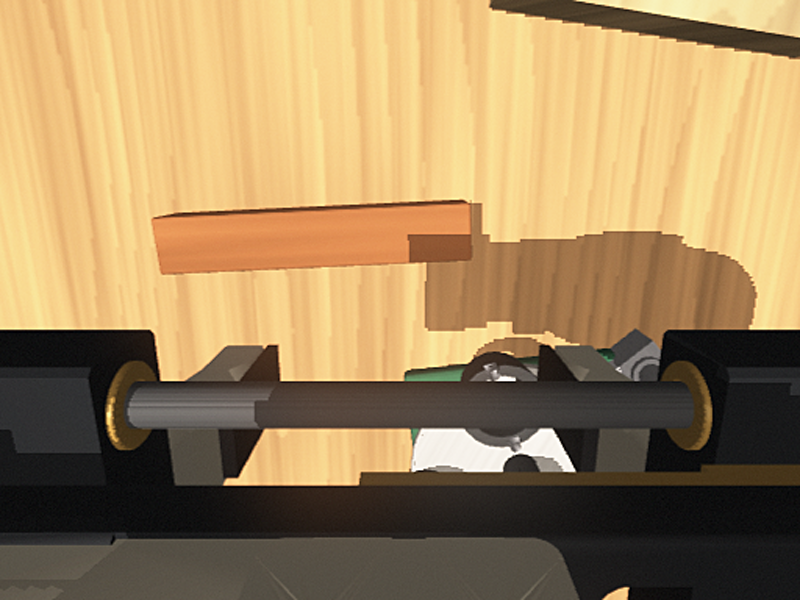

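```bash
cat > h.py <<'E'
import numpy as np,cv2
from plant import ctrl,vision
def ray_pts(name,d,M):
    m=vision.camera_model(name);f=192/np.tan(np.radians(m["vertical_fov"]/2))
    v,u=np.mgrid[0:384,0:512]
    P=np.stack([(u-m["cx"])/f*d,(v-m["cy"])/f*d,d],-1)
    return P@M[:3,:3].T+M[:3,3]
def shot(name,tag,view=False):
    M=vision.camera_model(name)["cam_to_world"];p,d=vision.snapshot(name)
    np.savez(f"pics/{tag}.npz",p=p,d=d,M=M)
    return p,d,M,ray_pts(name,d,M)
def plane_pt(name,M,u,v,z):
    m=vision.camera_model(name);f=192/np.tan(np.radians(m["vertical_fov"]/2))
    r=M[:3,:3]@np.array([(u-m["cx"])/f,(v-m["cy"])/f,1]);o=M[:3,3]
    return o+r*(z-o[2])/r[2]
E
python3 - <<'E'
from h import *
z=np.load('pics/scene0.npz');P=ray_pts("scene",z['d'],z['M'])
for n,(u,v) in dict(red1=(237,303),red2=(282,283),red3=(190,375),hA=(273,338),hB=(323,318),hC=(343,355),hole=(292,390),blank1=(458,350),blank2=(515,425),bottle=(605,240),bl2=(592,290),mallet=(590,230),mh=(530,200),green=(510,325),bc1=(340,303),bc2=(245,350),bc3=(380,378),bc4=(275,420)).items():
    print(n,np.round(P[int(v*.64),int(u*.64)],3))
E
```

```text
red1 [ 0.323 -0.337  0.088]
red2 [ 0.327 -0.237  0.082]
red3 [ 0.431 -0.479  0.087]
hA [ 0.449 -0.315  0.093]
hB [ 0.463 -0.213  0.093]
hC [ 0.567 -0.225  0.101]
hole [ 0.52  -0.33   0.006]
blank1 [ 0.655 -0.015  0.037]
blank2 [ 0.843 -0.03   0.039]
bottle [0.678 0.331 0.168]
bl2 [0.7   0.312 0.042]
mallet [0.561 0.455 0.023]
mh [0.401 0.408 0.024]
green [0.658 0.121 0.015]
bc1 [ 0.409 -0.15   0.037]
bc2 [ 0.375 -0.369 -0.002]
bc3 [ 0.617 -0.178  0.042]
bc4 [ 0.578 -0.385  0.039]
```

View pics/side0.png

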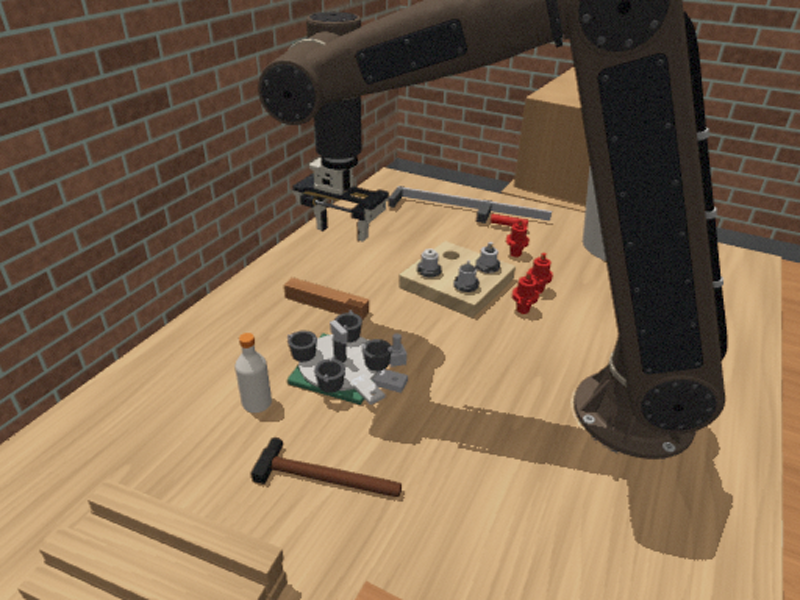

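Emit:
move_arm --moves '[8.7, 0, 0, -4, 0, 0, 0, 8.7, -3, 1, -3, 0, 0, 0, 8.7, -3.5, 1.5, -2, 0, 0, 0, 8.7, -3.5, 1.5, -2, 0, 0, 0, 8.7, -3.5, 1.5, -1, 0, 0, 0, 8.7, -3.5, 1.5, 0, 0, 0, 0, 8.7, -3.5, 1.5, 0, 0, 0, 0, 8.7, -3, 2, 0, 0, 0, 0]'

```text
clock: 0.95
tool_pos: [0.5692, 0.2366, 0.3278]
orientation: [180.0, -0.0, -90.0]
force: [0.5, 0.1, 0.0]
opening: 0.0868
gripper_force: 0.0
```

Run:
```python
from h import *
o=ctrl.get_obs();print(o['tool_pos'],o['orientation'],o['clock'])
p,d,M,P=shot("wrist","w1");print(M.round(3).tolist())
cv2.imwrite("pics/w1.png",cv2.resize(p[:,:,::-1],(800,600),interpolation=cv2.INTER_CUBIC))
```

```text
[0.56920863 0.23659319 0.32784518] [ 1.79965670e+02 -1.26109250e-02 -8.99878881e+01] 0.95
[[-1.0, 0.0, -0.001, 0.57], [0.0, 0.967, 0.253, 0.169], [0.001, 0.253, -0.967, 0.504], [0.0, 0.0, 0.0, 1.0]]
```

View pics/w1.png

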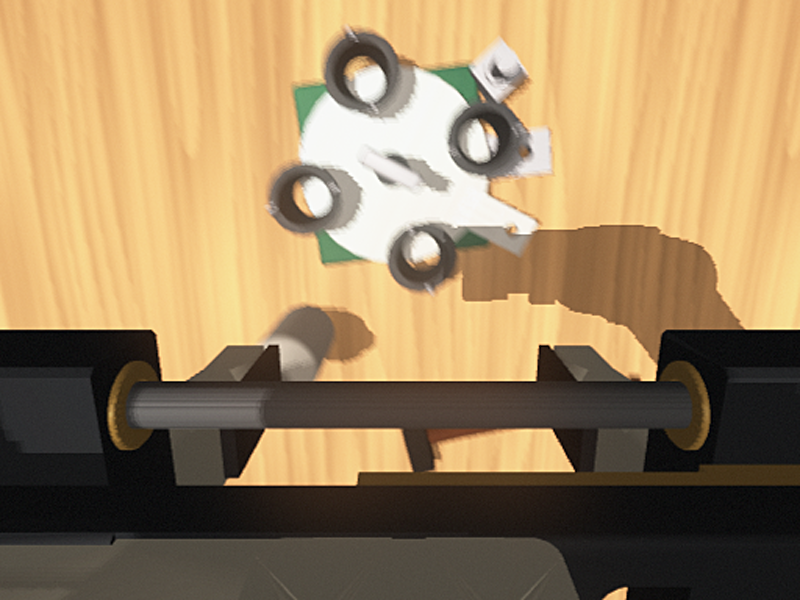

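```bash
cat > fit.py <<'E'
from h import *
from scipy.optimize import least_squares
def rims(P,c0,zr=0.072):
    Q=P.reshape(-1,3);Q=Q[(abs(Q[:,2]-zr)<.004)&(np.hypot(*(Q[:,:2]-c0).T)<.13)]
    best=None
    def res(x):
        a=x[2]+np.arange(4)*np.pi/2
        C=x[:2]+.08*np.stack([np.cos(a),np.sin(a)],1)
        r=np.linalg.norm(Q[:,None,:2]-C,axis=2).min(1)
        return np.maximum(r-.0315,0)+np.maximum(.0225-r,0)
    for t in np.arange(0,90,15):
        s=least_squares(res,[*c0,np.radians(t)],loss='soft_l1',f_scale=.002)
        if best is None or s.cost<best.cost:best=s
    return best.x,best.cost,len(Q)
E
python3 - <<'E'
from fit import *
p,d,M,P=shot("wrist","w2")
z0=P[300:,:,2]
print(ctrl.get_obs()['tool_pos'])
Q=P.reshape(-1,3)
sel=(abs(Q[:,2]-.072)<.004)&(Q[:,1]<.26);c0=Q[sel,:2].mean(0);print(c0,sel.sum())
x,c,n=rims(P,c0);print("turret",x[:2],np.degrees(x[2]),c,n)
# bench/handle heights
print("bench z",np.median(P[20:60,20:150,2]))
ang=np.arctan2(P[...,1]-x[1],P[...,0]-x[0]);r=np.hypot(P[...,0]-x[0],P[...,1]-x[1])
H=(r<.03)&(P[...,2]>.11);h=P[H][:,:2];w,v=np.linalg.eigh(np.cov((h-h.mean(0)).T));print("handle",h.mean(0),np.degrees(np.arctan2(*v[::-1,1])),np.median(P[H][:,2]),np.sqrt(w*12))
hsv=cv2.cvtColor(p,cv2.COLOR_RGB2HSV)
G=(hsv[...,0]>45)&(hsv[...,0]<90)&(hsv[...,1]>80)&(abs(P[...,2]-.016)<.006)&(r<.15)
print("green",cv2.minAreaRect((P[G][:,:2]*1000).astype(np.float32)),G.sum())
R=(r>.09)&(r<.16)
E1=R&(abs(P[...,2]-.030)<.003)&(r>.1)
n,l,s,cc=cv2.connectedComponentsWithStats(E1.astype(np.uint8))
for i in range(1,n):
    if s[i,4]>60: q=P[l==i];print("z30 comp",s[i],cv2.minAreaRect((q[:,:2]*1000).astype(np.float32)))
E2=R&(abs(P[...,2]-.016)<.003)&~G&(r>.105)
n,l,s,cc=cv2.connectedComponentsWithStats(E2.astype(np.uint8))
for i in range(1,n):
    if s[i,4]>60: q=P[l==i];print("z16 comp",s[i],cv2.minAreaRect((q[:,:2]*1000).astype(np.float32)))
K=(r>.09)&(r<.16)&(abs(P[...,2]-.069)<.003)
n,l,s,cc=cv2.connectedComponentsWithStats(K.astype(np.uint8))
for i in range(1,n):
    if s[i,4]>10: q=P[l==i];print("pin",s[i],q.mean(0),cv2.minEnclosingCircle((q[:,:2]*1000).astype(np.float32)))
E
```

```text
[0.56801767 0.23808671 0.32818013]
[0.58273924 0.15264927] 3434
turret [0.58367709 0.16736867] 19.04262567789541 0.006521697622307359 3658
bench z -0.0004309263506610539
handle [0.57247986 0.17086967] 161.93890489153557 0.5037853714113576 [0.00907409 0.03762834]
green ((585.16064453125, 166.40158081054688), (167.31024169921875, 165.09878540039062), 7.089284420013428) 770
z30 comp [298  20  37  39 403] ((491.6708984375, 84.75962829589844), (36.531837463378906, 35.961212158203125), 42.62367248535156)
z30 comp [304 124  38  35 672] ((476.2580871582031, 223.44924926757812), (35.897464752197266, 44.05372619628906), 62.98451614379883)
z16 comp [321  77  30  32 599] ((458.9753112792969, 153.99896240234375), (43.34125518798828, 39.972660064697266), 6.572808265686035)
z16 comp [297 147  14   8  67] ((502.19378662109375, 238.76931762695312), (20.64679718017578, 10.416315078735352), 11.054415702819824)
z16 comp [201 152  16  14  89] ((652.34521484375, 255.54551696777344), (14.280245780944824, 28.220823287963867), 52.8298225402832)
pin [203  13  46  30 355] [0.61539104 0.07462645 0.07059474] ((611.9873046875, 85.12728118896484), 29.70097541809082)
pin [315  26  14  16 176] [0.49192905 0.08488731 0.06848978] ((491.9230041503906, 84.7534408569336), 9.029990196228027)
pin [306  58  25  47 305] [0.49049727 0.13773718 0.07063602] ((501.3017578125, 141.85791015625), 29.529682159423828)
pin [168 104  29  42 287] [0.67742439 0.20048157 0.07052956] ((667.3922119140625, 197.0592041015625), 29.490497589111328)
pin [249 157  41  26 251] [0.5526182  0.2618985  0.07060359] ((556.2564697265625, 251.91192626953125), 29.893726348876953)
```

Run:
```python
from h import *
z=np.load('pics/w2.npz');p,d,M=z['p'],z['d'],z['M'];P=ray_pts("wrist",d,M)
c=p[10:190,160:370];cv2.imwrite("pics/w2c.png",cv2.resize(c[:,:,::-1],None,fx=3.3,fy=3.3,interpolation=cv2.INTER_CUBIC))
r=np.hypot(P[...,0]-.5837,P[...,1]-.1674)
H=(r<.045)&(P[...,2]>.114)&(P[...,2]<.125);print(H.sum(),cv2.minAreaRect((P[H][:,:2]*1000).astype(np.float32)),P[H].mean(0))
```

```text
508 ((584.21337890625, 168.69166564941406), (13.874528884887695, 49.5485725402832), 64.12620544433594) [0.58441169 0.1686125  0.11716953]
```

View pics/w2c.png

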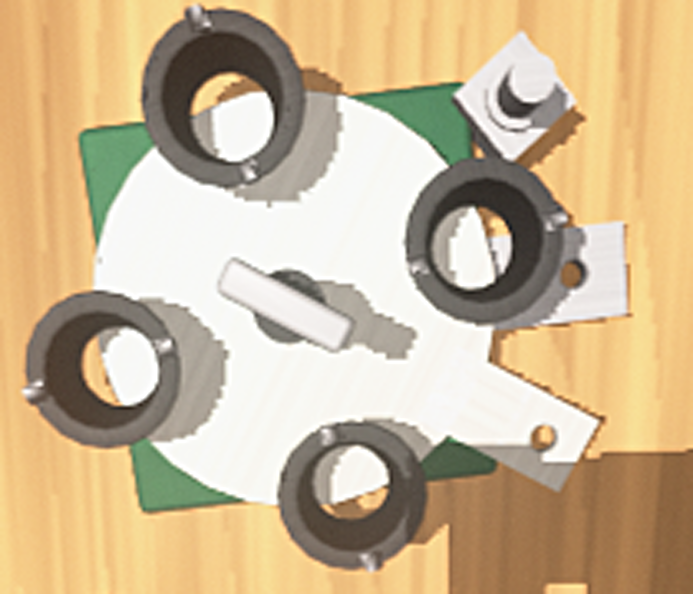

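Run:
```python
from h import *
M=np.load('pics/w2.npz')['M']
off=-.35
L=plane_pt("wrist",M,160+573/3.3+off,10+273/3.3+off,.014);E=plane_pt("wrist",M,160+543/3.3+off,10+437/3.3+off,.027)
for c in ([.584,.168],[.5837,.1674],[.585,.1665]):
  for q in(L,E): print(c,q[:2],np.degrees(np.arctan2(*(q[:2]-c)[::-1])),np.linalg.norm(q[:2]-c))
```

```text
[0.584, 0.168] [0.46094946 0.15322011] -173.1508827170389 0.12393498919188654
[0.584, 0.168] [0.47310756 0.22448945] 153.0053618188672 0.12445155937366609
[0.5837, 0.1674] [0.46094946 0.15322011] -173.41051872439434 0.12356684569899946
[0.5837, 0.1674] [0.47310756 0.22448945] 152.69654952392358 0.12445839668626198
[0.585, 0.1665] [0.46094946 0.15322011] -173.88963073184667 0.12475934023927698
[0.585, 0.1665] [0.47310756 0.22448945] 152.6040696435978 0.12602656010604
```

```bash
cat > to.py <<'E'
# usage: to.py x y z xaxis_deg  -> shifts in cm (in current tool frame) and turn about tool z
import sys,numpy as np
from plant import ctrl
from scipy.spatial.transform import Rotation as Ro
o=ctrl.get_obs();R=Ro.from_euler('xyz',o['orientation'],degrees=True).as_matrix();p=o['tool_pos']
x,y,z,a=map(float,sys.argv[1:5])
cur=np.degrees(np.arctan2(R[1,0],R[0,0]))
dw=np.array([x,y,z])-p
da=(a-cur+180)%360-180
Rn=Ro.from_euler('xyz',[180,0,a],degrees=True).as_matrix()
print("pos",p.round(4),"xaxis",cur.round(2),"rpy",np.round(o['orientation'],2),"open",round(o['opening'],4),"t",o['clock'],"j6",o['joint_pos'][5].round(1))
print("shift cm now-frame",np.round(R.T@dw*100,2)," after-turn frame",np.round(Rn.T@dw*100,2)," turn rad",np.round(-np.radians(da),4))
E
echo
```

```text
(no output)
```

Emit:
move_arm --moves '[4, 0, 0, 0, 0, 0, -0.1385, 4, 0, 0, 0, 0, 0, -0.1385, 4, 0, 0, 0, 0, 0, -0.1385, 4, 0, 0, 0, 0, 0, -0.1385, 4, 0, 0, 0, 0, 0, -0.1385, 4, 0, 0, 0, 0, 0, -0.1385, 4, 0, 0, 0, 0, 0, -0.1385, 4, 0, 0, 0, 0, 0, -0.1385]'

```text
clock: 1.85
tool_pos: [0.5701, 0.2345, 0.328]
orientation: [180.0, 0.0, -26.2]
force: [-0.0, 0.3, -0.2]
opening: 0.0401
gripper_force: 0.0
```

```bash
python3 to.py .5843 .1675 .092 -26.3
```

```text
pos [0.5701 0.2345 0.328 ] xaxis -26.21 rpy [ 1.7997e+02  1.0000e-02 -2.6210e+01] open 0.0401 t 1.85 j6 23.3
shift cm now-frame [ 4.24  5.37 23.61]  after-turn frame [ 4.24  5.38 23.6 ]  turn rad 0.0017
```

Emit:
move_arm --moves '[4, 2.12, 2.69, 2, 0, 0, 0, 4, 2.12, 2.69, 2, 0, 0, 0, 4, 0, 0, 4.5, 0, 0, 0, 4, 0, 0, 4.5, 0, 0, 0, 4, 0, 0, 4.5, 0, 0, 0, 4, 0, 0, 3, 0, 0, 0, 4, 0, 0, 3.1, 0, 0, 0, 4, 0, 0, 0, 0, 0, 0]'

```text
clock: 2.65
tool_pos: [0.581, 0.166, 0.0878]
orientation: [179.6, 0.3, -26.6]
force: [-0.2, -0.6, -0.0]
opening: 0.0398
gripper_force: 0.0
```

```bash
python3 to.py .5843 .1675 .092 -26.3
```

```text
pos [0.581  0.166  0.0878] xaxis -26.59 rpy [179.61   0.28 -26.59] open 0.0398 t 2.65 j6 29.1
shift cm now-frame [ 0.22 -0.28 -0.42]  after-turn frame [ 0.22 -0.28 -0.42]  turn rad -0.005
```

Emit:
move_arm --moves '[4, 0, 0, 0, 0, 0, 0, 4, 0, 0, 0, 0, 0, 0]'

```text
clock: 2.85
tool_pos: [0.5852, 0.1683, 0.0943]
orientation: [-179.9, -0.1, -26.5]
force: [-0.1, 0.1, -0.0]
opening: 0.0398
gripper_force: 0.0
```

```bash
python3 to.py .5843 .1675 .092 -26.3
```

```text
pos [0.5852 0.1683 0.0943] xaxis -26.5 rpy [-1.7988e+02 -1.0000e-01 -2.6500e+01] open 0.0398 t 2.85 j6 29.0
shift cm now-frame [-0.04  0.11  0.23]  after-turn frame [-0.04  0.11  0.23]  turn rad -0.0035
```

Emit:
move_arm --moves '[0.5, 0, 0, 0, 0, 0, 0, 0.5, 0, 0, 0, 0, 0, 0, 0.5, 0, 0, 0, 0, 0, 0, 0.5, 0, 0, 0, 0, 0, 0, 0.5, 0, 0, 0, 0, 0, 0]'

```text
clock: 3.35
tool_pos: [0.5844, 0.1686, 0.0929]
orientation: [-179.9, -0.0, -26.5]
force: [-0.1, 2.4, 2.2]
opening: 0.0135
gripper_force: 30.0
```

```bash
python3 to.py .5843 .1675 .092 6.8
```

```text
pos [0.5844 0.1686 0.0929] xaxis -26.5 rpy [-1.7992e+02 -4.0000e-02 -2.6500e+01] open 0.0135 t 3.35 j6 29.0
shift cm now-frame [0.04 0.1  0.09]  after-turn frame [-0.02  0.1   0.09]  turn rad -0.5813
```

Emit:
move_arm --moves '[0.5, 0, 0, 0, 0, 0, -0.083, 0.5, 0, 0, 0, 0, 0, -0.1, 0.5, 0, 0, 0, 0, 0, -0.1, 0.5, 0, 0, 0, 0, 0, -0.1, 0.5, 0, 0, 0, 0, 0, -0.1, 0.5, 0, 0, 0, 0, 0, -0.1, 0.5, 0, 0, 0, 0, 0, 0, 0.5, 0, 0, 0, 0, 0, 0]'

```text
clock: 4.15
tool_pos: [0.5844, 0.1684, 0.0929]
orientation: [-180.0, -0.1, 6.8]
force: [-0.4, 3.1, 4.4]
opening: 0.0136
gripper_force: 30.0
```

Run:
```python
from fit import *
o=ctrl.get_obs();print(o['tool_pos'],o['orientation'],o['force'])
p,d,M,P=shot("side","s1")
m=vision.camera_model("side");f=192/np.tan(np.radians(m["vertical_fov"]/2))
for q in([.461,.1532,.02],[.584,.168,.03]):
    c=np.linalg.inv(M)@np.r_[q,1];print(q,m['cx']+f*c[0]/c[2],m['cy']+f*c[1]/c[2])
c=p[190:270,170:280];cv2.imwrite("pics/s1c.png",cv2.resize(c[:,:,::-1],None,fx=7,fy=7,interpolation=cv2.INTER_CUBIC))
```

```text
[0.58436434 0.1683944  0.09293205] [-1.79973766e+02 -6.83936770e-02  6.75769186e+00] [-0.37827826  3.08810436  4.36700598]
[0.461, 0.1532, 0.02] 251.97274282292037 241.0153038185574
[0.584, 0.168, 0.03] 217.25312841161642 229.43469844015124
```

View pics/s1c.png

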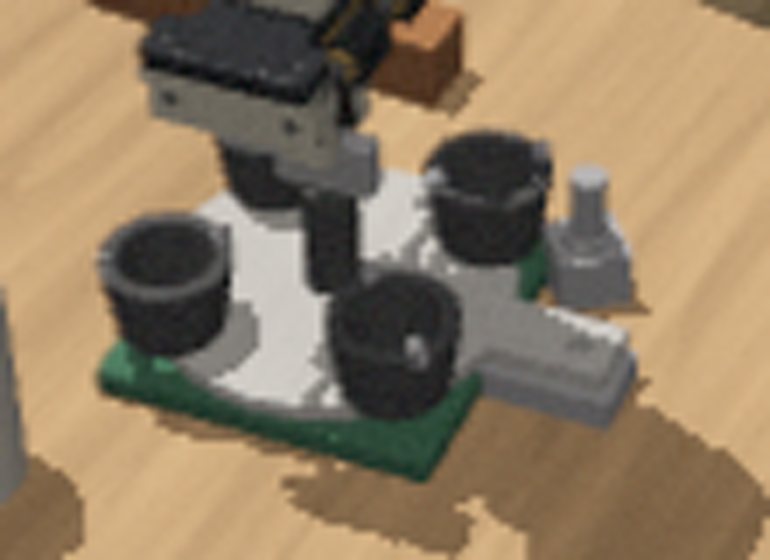

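Emit:
move_arm --moves '[4, 0, 0, 0, 0, 0, 0, 4, 0, 0, 0, 0, 0, 0, 4, 0, 0, 0, 0, 0, 0, 4, 0, 0, -3, 0, 0, 0, 4, 0, 0, -4, 0, 0, 0, 4, 0, 0, -4, 0, 0, 0, 4, 0, 0, -4, 0, 0, 0, 4, 0, 0, -1, 0, 0, 0.14]'

```text
clock: 5.0
tool_pos: [0.5857, 0.1682, 0.2575]
orientation: [-179.9, -0.4, -1.2]
force: [0.6, 0.0, 0.5]
opening: 0.0401
gripper_force: 0.0
```

Emit:
move_arm --moves '[4, 0, 0, 0, 0, 0, 0.14, 4, 0, 0, 0, 0, 0, 0.14, 4, 0, 0, 0, 0, 0, 0.14, 4, 0, 0, 0, 0, 0, 0.14, 4, 0, 0, 0, 0, 0, 0.14, 4, 0, 0, 0, 0, 0, 0.14, 4, 0, 0, 0, 0, 0, 0.14, 4, 0, 0, 0, 0, 0, 0.14]'

```text
clock: 5.8
tool_pos: [0.5836, 0.1675, 0.2519]
orientation: [179.9, -0.0, -65.7]
force: [0.4, 0.6, 0.4]
opening: 0.0399
gripper_force: 0.0
```

Emit:
move_arm --moves '[4, 0, 0, 0, 0, 0, 0.14, 4, 0, 0, 0, 0, 0, 0.14, 4, 0, 0, 0, 0, 0, 0.14, 4, 0, 0, 0, 0, 0, 0.14, 4, 0, 0, 0, 0, 0, 0.14, 4, 0, 0, 0, 0, 0, 0.14, 4, 0, 0, 0, 0, 0, 0.14, 4, 0, 0, 0, 0, 0, 0.14]'

```text
clock: 6.6
tool_pos: [0.5836, 0.1675, 0.2519]
orientation: [180.0, -0.1, -129.9]
force: [0.4, 0.0, 0.8]
opening: 0.04
gripper_force: 0.0
```

```bash
python3 to.py .547 .155 .25 -154
```

```text
pos [0.5836 0.1675 0.2519] xaxis -129.86 rpy [ 1.7998e+02 -6.0000e-02 -1.2986e+02] open 0.04 t 6.6 j6 -74.3
shift cm now-frame [3.31 2.01 0.19]  after-turn frame [3.84 0.48 0.19]  turn rad 0.4214
```

Emit:
move_arm --moves '[4, 0, 0, 0, 0, 0, 0.14, 4, 0, 0, 0, 0, 0, 0.14, 4, 0, 0, 0, 0, 0, 0.14, 4, 2, 0.2, 0, 0, 0, 0, 4, 1.8, 0.3, 0, 0, 0, 0, 4, 0, 0, 0, 0, 0, 0, 4, 0, 0, 0, 0, 0, 0, 4, 0, 0, 0, 0, 0, 0]'

```text
clock: 7.4
tool_pos: [0.548, 0.1555, 0.2523]
orientation: [-180.0, -0.0, -153.6]
force: [0.2, 1.0, 0.5]
opening: 0.0401
gripper_force: 0.0
```

Run:
```python
from fit import *
o=ctrl.get_obs();print(o['tool_pos'],o['orientation'])
p,d,M,P=shot("wrist","w3")
cv2.imwrite("pics/w3.png",cv2.resize(p[:250,:,::-1],(800,390),interpolation=cv2.INTER_CUBIC))
r=np.hypot(P[...,0]-.4919,P[...,1]-.0848)
K=(r<.02)&(abs(P[...,2]-.069)<.004);q=P[K];print("pin",q.mean(0),cv2.minEnclosingCircle((q[:,:2]*1000).astype(np.float32)))
x,c,n=rims(P,np.array([.584,.168]));print("turret",x[:2],np.degrees(x[2]),c,n)
```

```text
[0.54802137 0.15550679 0.25226219] [-1.79993674e+02 -2.57588883e-03 -1.53558408e+02]
pin [0.4940481  0.08590164 0.0688185 ] ((497.3663635253906, 87.6484146118164), 14.307619094848633)
turret [0.58284439 0.16753937] 51.17029804958289 0.004893394713101836 3075
```

View pics/w3.png

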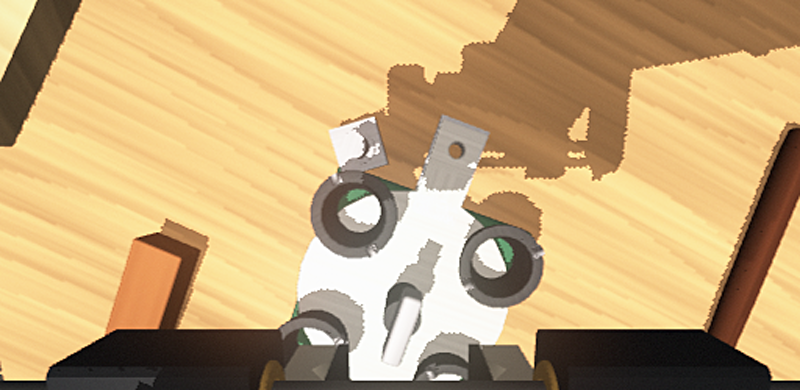

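Run:
```python
from h import *
z=np.load('pics/w3.npz');p,d,M=z['p'],z['d'],z['M'];P=ray_pts("wrist",d,M)
c=p[65:130,205:325];c=np.clip(c.astype(float)*1.6,0,255).astype(np.uint8)
cv2.imwrite("pics/w3c.png",cv2.resize(c[:,:,::-1],None,fx=6.5,fy=6.5,interpolation=cv2.INTER_CUBIC))
H=plane_pt("wrist",M,456/1.5625-.3,150/1.5625-.3,.029);print("ear hole",H)
E=(abs(P[...,2]-.030)<.003)&(np.hypot(P[...,0]-.461,P[...,1]-.153)<.045);
q=P[E];print("ear",cv2.minAreaRect((q[:,:2]*1000).astype(np.float32)))
L=(abs(P[...,2]-.0155)<.003)&(np.hypot(P[...,0]-.461,P[...,1]-.153)<.045);q=P[L];print("lug visible",L.sum(),q[:,:2].min(0),q[:,:2].max(0))
```

```text
ear hole [0.46056842 0.15278983 0.029     ]
ear ((474.2140197753906, 154.4946746826172), (63.06052780151367, 41.68010330200195), 6.946025371551514)
lug visible 190 [0.4362674  0.13194721] [0.50122947 0.17839103]
```

View pics/w3c.png

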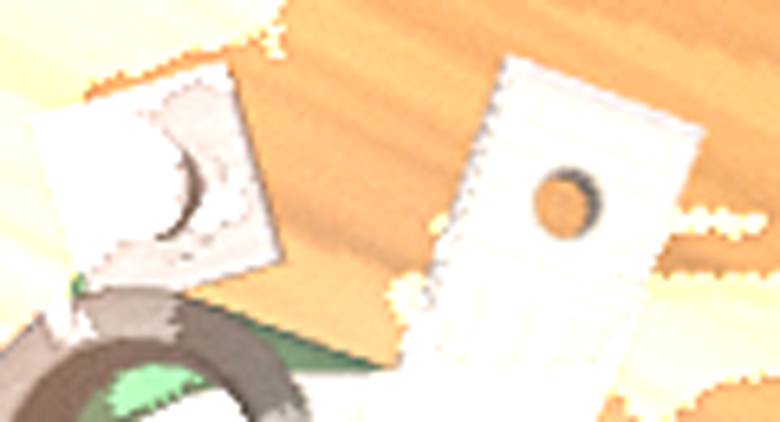

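```bash
python3 to.py .4917 .0846 .047 -154
```

```text
pos [0.548  0.1555 0.2521] xaxis -153.55 rpy [-1.7999e+02 -2.0000e-02 -1.5355e+02] open 0.0401 t 7.45 j6 -99.1
shift cm now-frame [ 8.19 -3.84 20.51]  after-turn frame [ 8.17 -3.91 20.51]  turn rad 0.0078
```

Emit:
move_arm --moves '[3.4, 2.7, -1.3, 2.5, 0, 0, 0, 3.4, 2.7, -1.3, 3, 0, 0, 0, 3.4, 2.79, -1.24, 3, 0, 0, 0, 3.4, 0, 0, 3, 0, 0, 0, 3.4, 0, 0, 2, 0, 0, 0, 3.4, 0, 0, 0, 0, 0, 0, 3.4, 0, 0, 0, 0, 0, 0, 3.4, 0, 0, 0, 0, 0, 0]'

```text
clock: 8.25
tool_pos: [0.4925, 0.0851, 0.1185]
orientation: [-180.0, 0.1, -153.5]
force: [0.2, -0.8, -0.3]
opening: 0.0342
gripper_force: 0.0
```

```bash
python3 to.py .4917 .0846 .047 -153.55
```

```text
pos [0.4925 0.0851 0.1185] xaxis -153.52 rpy [-1.7999e+02  9.0000e-02 -1.5352e+02] open 0.0342 t 8.25 j6 -95.9
shift cm now-frame [ 0.11 -0.01  7.15]  after-turn frame [ 0.1  -0.01  7.15]  turn rad 0.0005
```

Descend, then close.

Emit:
move_arm --moves '[3.4, 0.1, 0, 2, 0, 0, 0, 3.4, 0, 0, 2, 0, 0, 0, 3.4, 0, 0, 2, 0, 0, 0, 3.4, 0, 0, 1.1, 0, 0, 0, 3.4, 0, 0, 0, 0, 0, 0, 3.4, 0, 0, 0, 0, 0, 0, 3.4, 0, 0, 0, 0, 0, 0]'

```text
clock: 8.95
tool_pos: [0.4914, 0.0846, 0.0475]
orientation: [180.0, 0.1, -153.5]
force: [0.2, -0.6, -0.3]
opening: 0.0341
gripper_force: 0.0
```

Emit:
move_arm --moves '[1, 0, 0, 0, 0, 0, 0, 1, 0, 0, 0, 0, 0, 0, 1, 0, 0, 0, 0, 0, 0, 1, 0, 0, 0, 0, 0, 0, 1, 0, 0, 0, 0, 0, 0]'

```text
clock: 9.45
tool_pos: [0.4909, 0.0842, 0.0467]
orientation: [-180.0, 0.0, -153.5]
force: [0.3, 0.1, 4.1]
opening: 0.0155
gripper_force: 30.0
```

```bash
python3 to.py .4608 .153 .107 -153.55
```

```text
pos [0.4909 0.0842 0.0467] xaxis -153.53 rpy [-1.7999e+02  4.0000e-02 -1.5353e+02] open 0.0155 t 9.45 j6 -95.9
shift cm now-frame [-0.38  7.5  -6.03]  after-turn frame [-0.37  7.5  -6.03]  turn rad 0.0004
```

Emit:
move_arm --moves '[1, 0, 0, -2, 0, 0, 0, 1, 0, 0, -2, 0, 0, 0, 1, 0, 0, -2, 0, 0, 0, 1, 0, 0, 0, 0, 0, 0, 1, 0, 2.5, 0, 0, 0, 0, 1, 0, 2.5, 0, 0, 0, 0, 1, -0.38, 2.5, 0, 0, 0, 0, 1, 0, 0, 0, 0, 0, 0]'

```text
clock: 10.25
tool_pos: [0.4596, 0.1546, 0.1056]
orientation: [180.0, -0.0, -153.4]
force: [0.4, -0.7, -1.6]
opening: 0.0159
gripper_force: 30.0
```

Emit:
move_arm --moves '[1, 0, 0, 0, 0, 0, 0, 1, 0, 0, 0, 0, 0, 0, 1, 0, 0, 0, 0, 0, 0]'

```text
clock: 10.55
tool_pos: [0.4604, 0.1523, 0.106]
orientation: [-180.0, -0.0, -153.6]
force: [-0.1, 0.7, -1.0]
opening: 0.0158
gripper_force: 30.0
```

```bash
python3 to.py .4608 .153 .047 -153.55
python3 - <<'E'
from h import *
p,d,M,P=shot("side","s2")
c=p[170:270,190:290]
w,d2,M2,_=shot("wrist","w4")
a=cv2.resize(c[:,:,::-1],(400,400),interpolation=cv2.INTER_CUBIC);b=cv2.resize(w[60:260,160:360,::-1],(400,400),interpolation=cv2.INTER_CUBIC)
cv2.imwrite("pics/s2c.png",np.hstack([a,b]))
E
```

```text
pos [0.4604 0.1523 0.106 ] xaxis -153.59 rpy [-1.7999e+02 -4.0000e-02 -1.5359e+02] open 0.0158 t 10.55 j6 -105.2
shift cm now-frame [-0.07  0.05  5.9 ]  after-turn frame [-0.06  0.05  5.9 ]  turn rad -0.0007
```

View pics/s2c.png

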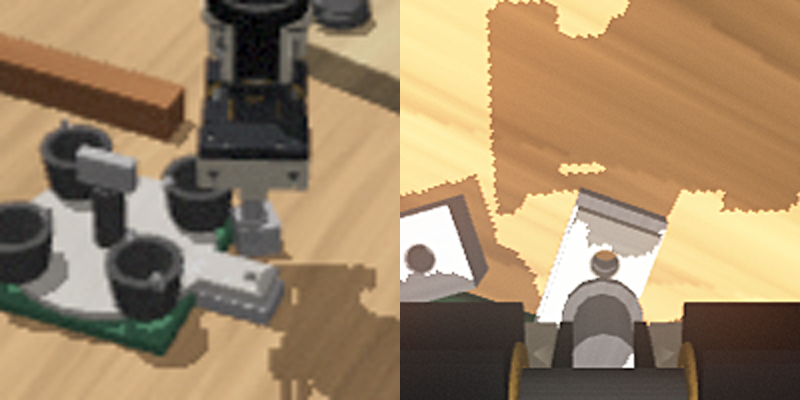

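Emit:
move_arm --moves '[1, -0.05, 0.05, 1, 0, 0, 0, 1, 0, 0, 1.5, 0, 0, 0, 1, 0, 0, 0.5, 0, 0, 0, 1, 0, 0, 0.4, 0, 0, 0, 1, 0, 0, 0.4, 0, 0, 0]'

```text
clock: 11.15
tool_pos: [0.4609, 0.1536, 0.0682]
orientation: [-180.0, 0.0, -153.5]
force: [0.2, -0.0, -1.1]
opening: 0.0156
gripper_force: 30.0
```

```bash
python3 to.py .4608 .153 .047 -153.55
```

```text
pos [0.4609 0.1536 0.0682] xaxis -153.54 rpy [-179.99    0.   -153.54] open 0.0156 t 11.15 j6 -105.2
shift cm now-frame [ 0.04 -0.05  2.12]  after-turn frame [ 0.04 -0.05  2.12]  turn rad 0.0002
```

Entered freely so far (tip ~25 mm, inside the ear). Continue.

Emit:
move_arm --moves '[1, 0.03, -0.05, 0.4, 0, 0, 0, 1, 0, 0, 0.4, 0, 0, 0, 1, 0, 0, 0.4, 0, 0, 0, 1, 0, 0, 0.4, 0, 0, 0]'

```text
clock: 11.55
tool_pos: [0.4608, 0.1531, 0.0522]
orientation: [180.0, 0.0, -153.5]
force: [-0.4, 0.0, -0.7]
opening: 0.0156
gripper_force: 30.0
```

Emit:
move_arm --moves '[1, 0, 0, 0.3, 0, 0, 0, 1, 0, 0, 0.2, 0, 0, 0, 1, 0, 0, 0.1, 0, 0, 0, 1, 0, 0, 0, 0, 0, 0]'

```text
clock: 11.95
tool_pos: [0.4609, 0.1531, 0.0468]
orientation: [-180.0, 0.0, -153.5]
force: [-2.2, -1.1, 4.1]
opening: 0.0158
gripper_force: 30.0
```

```bash
python3 to.py .4608 .153 .047 -153.55
```

```text
pos [0.4609 0.1531 0.0468] xaxis -153.52 rpy [-1.7999e+02  2.0000e-02 -1.5352e+02] open 0.0158 t 11.95 j6 -105.2
shift cm now-frame [ 0.01 -0.   -0.02]  after-turn frame [ 0.01 -0.   -0.02]  turn rad 0.0005
```

Emit:
move_arm --moves '[3.4, 0, 0, 0, 0, 0, 0, 3.4, 0, 0, 0, 0, 0, 0, 3.4, 0, 0, -3, 0, 0, 0, 3.4, 0, 0, -5, 0, 0, 0, 3.4, 0, 0, -5, 0, 0, 0, 3.4, 0, 0, -5, 0, 0, 0, 3.4, 0, 0, -5, 0, 0, 0, 3.4, 0, 0, -5, 0, 0, 0]'

```text
clock: 12.75
tool_pos: [0.4603, 0.1528, 0.3287]
orientation: [180.0, 0.1, -153.5]
force: [2.0, 1.0, 0.4]
opening: 0.0339
gripper_force: 0.0
```

Emit:
move_arm --moves '[7, 0, 0, 0, 0, 0, -0.1385, 7, 0, 0, 0, 0, 0, -0.1385, 7, 0, 0, 0, 0, 0, -0.1385, 7, 0, 0, 0, 0, 0, -0.1385, 7, 0, 0, 0, 0, 0, -0.1385, 7, 0, 0, 0, 0, 0, -0.1385, 7, 0, 0, 0, 0, 0, -0.1385, 7, 0, 0, 0, 0, 0, -0.1385]'

```text
clock: 13.55
tool_pos: [0.4607, 0.1531, 0.3262]
orientation: [180.0, 0.0, -89.7]
force: [-0.4, 0.6, -0.6]
opening: 0.0699
gripper_force: 0.0
```

Emit:
move_arm --moves '[7, 3.9, -0.5, 0, 0, 0, 0, 7, 3.9, -0.5, 0, 0, 0, 0, 7, 3.9, -0.5, 0, 0, 0, 0, 7, 3.9, -0.5, 0, 0, 0, 0, 7, 3.9, -0.5, 0, 0, 0, 0, 7, 3.9, -0.5, 0, 0, 0, 0, 7, 3.9, -0.5, 0, 0, 0, 0, 7, 3.9, -0.5, 0, 0, 0, 0]'

```text
clock: 14.35
tool_pos: [0.5004, -0.1606, 0.3264]
orientation: [-180.0, 0.0, -90.1]
force: [0.4, 0.6, 0.3]
opening: 0.0698
gripper_force: 0.0
```

Emit:
move_arm --moves '[7, 0, 0, 0, 0, 0, 0, 7, 0, 0, 0, 0, 0, 0, 7, 0, 0, 0, 0, 0, 0]'

```text
clock: 14.65
tool_pos: [0.5003, -0.1585, 0.3262]
orientation: [180.0, 0.0, -90.1]
force: [0.8, 0.2, 0.2]
opening: 0.0699
gripper_force: 0.0
```

Run:
```python
from h import *
o=ctrl.get_obs();print(o['tool_pos'],o['orientation'],o['clock'])
p,d,M,P=shot("wrist","w5")
a=cv2.resize(p[0:220,:,::-1],None,fx=1.5625,fy=1.5625,interpolation=cv2.INTER_CUBIC)
s,_,_,_=shot("side","s3");b=cv2.resize(s[190:270,170:280,::-1],(330,240),interpolation=cv2.INTER_CUBIC)
out=np.zeros((600,800,3),np.uint8);out[:a.shape[0],:a.shape[1]]=a;out[350:590,:330]=b
cv2.imwrite("pics/w5.png",out)
```

```text
[ 0.50034015 -0.158543    0.32624177] [ 1.79996866e+02  1.12246453e-02 -9.00544402e+01] 14.65
```

View pics/w5.png

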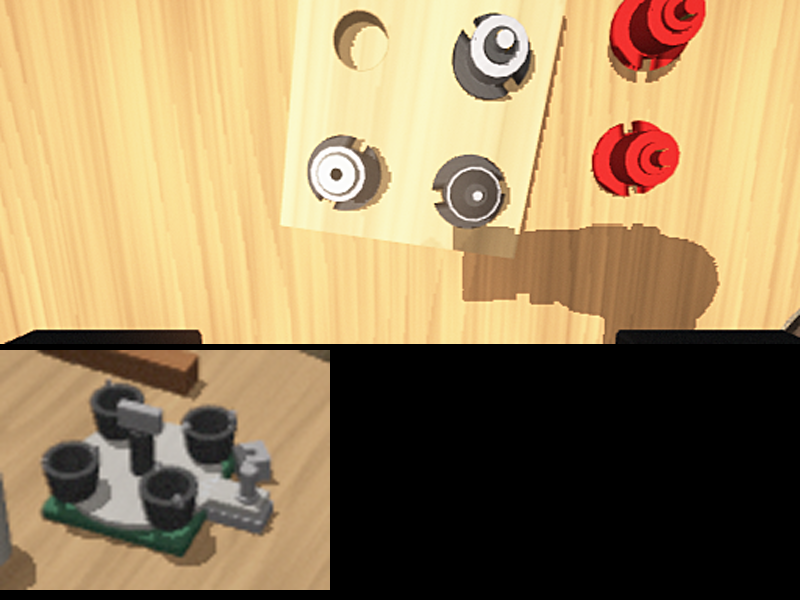

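```bash
cat > hold.py <<'E'
from h import *
from scipy.optimize import differential_evolution
def fit_holder(name,d,M,c0,z0=.058,zn=.094):
    m=vision.camera_model(name);f=192/np.tan(np.radians(m["vertical_fov"]/2));Mi=np.linalg.inv(M)
    def proj(X):
        c=X@Mi[:3,:3].T+Mi[:3,3];u=np.rint(m["cx"]+f*c[:,0]/c[:,2]).astype(int);v=np.rint(m["cy"]+f*c[:,1]/c[:,2]).astype(int)
        ok=(u>=0)&(u<512)&(v>=0)&(v<384);return d[np.clip(v,0,383),np.clip(u,0,511)]-c[:,2],ok
    g=np.linspace(-.038,.038,77);X,Y=[a.ravel() for a in np.meshgrid(g,g)];r=np.hypot(X,Y)
    s=(r>.0235)&(r<.037)&(abs(r-.032)>.0008);X,Y,r=X[s],Y[s],r[s]
    exp=(r<.032)&~((abs(Y)<.006)&(abs(X)>.0225))
    rn=np.hypot(*np.meshgrid(g,g)).ravel();gx,gy=[a.ravel() for a in np.meshgrid(g,g)];sn=(rn<.0215)&(rn>.017);NX,NY=gx[sn],gy[sn]
    def cost(q):
        c,s=np.cos(q[2]),np.sin(q[2])
        e,ok=proj(np.stack([q[0]+c*X-s*Y,q[1]+s*X+c*Y,np.full(X.shape,z0)],1))
        vis=ok&(e>-.006);hit=abs(e)<.004
        return -np.where(exp,hit,~hit)[vis].sum()*1.0+ (~np.where(exp,hit,~hit))[vis].sum()
    b=[(c0[0]-.008,c0[0]+.008),(c0[1]-.008,c0[1]+.008),(-np.pi/2,np.pi/2)]
    R=differential_evolution(cost,b,seed=1,popsize=20,maxiter=60,polish=False,tol=1e-6)
    return R.x[:2],np.degrees(R.x[2]),R.fun/len(X)
E
python3 - <<'E'
from hold import *
z=np.load('pics/w5.npz');d,M=z['d'],z['M'];P=ray_pts("wrist",d,M)
for n,(u,v) in dict(collet=(335,173),drill=(470,190),bit=(497,45)).items():
    v0,u0=int(v/1.5625),int(u/1.5625)
    w=P[max(v0-45,0):v0+45,max(u0-45,0):u0+45].reshape(-1,3);q=w[abs(w[:,2]-.094)<.003];
    c=np.array(cv2.minEnclosingCircle((q[:,:2]*1000).astype(np.float32))[0])/1000;rad=cv2.minEnclosingCircle((q[:,:2]*1000).astype(np.float32))[1]
    print(n,"nut",c.round(4),round(rad,1),q[:,:2].mean(0).round(4),*fit_holder("wrist",d,M,c))
B=(abs(P[...,2]-.040)<.004)&(P[...,1]<-.1)
print(cv2.minAreaRect((P[B][:,:2]*1000).astype(np.float32)))
E
```

```text
collet nut [ 0.5562 -0.22  ] 21.8 [ 0.5552 -0.2204] [ 0.55682322 -0.21974828] 58.70996117295144 -0.8918918918918919
drill nut [ 0.4477 -0.2041] 21.8 [ 0.4486 -0.2049] [ 0.44691448 -0.20412222] 7.286646041081542 -0.8891891891891892
bit nut [ 0.4319 -0.3129] 21.9 [ 0.4326 -0.3122] [ 0.43156072 -0.31295173] -51.03766871692204 -0.7986486486486486
((448.1426086425781, -256.728515625), (219.08480834960938, 321.8802795410156), 84.23670959472656)
```

```bash
python3 to.py .5565 -.2199 .070 -90
```

```text
pos [ 0.5005 -0.158   0.3265] xaxis -89.98 rpy [-1.7998e+02  1.0000e-02 -8.9980e+01] open 0.0699 t 14.75 j6 -3.9
shift cm now-frame [ 6.19 -5.59 25.65]  after-turn frame [ 6.19 -5.6  25.65]  turn rad 0.0004
```

Emit:
move_arm --moves '[7, 3, -2.8, 2, 0, 0, 0, 7, 3.2, -2.8, 2, 0, 0, 0, 7, 0, 0, 4, 0, 0, 0, 7, 0, 0, 4, 0, 0, 0, 7, 0, 0, 3, 0, 0, 0, 7, 0, 0, 2, 0, 0, 0, 7, 0, 0, 0, 0, 0, 0, 7, 0, 0, 0, 0, 0, 0]'

```text
clock: 15.55
tool_pos: [0.5569, -0.2204, 0.1571]
orientation: [-180.0, -0.0, -90.0]
force: [-0.2, 1.0, 0.4]
opening: 0.0705
gripper_force: 0.0
```

```bash
python3 to.py .5565 -.2199 .070 -90
```

```text
pos [ 0.5569 -0.2204  0.1571] xaxis -89.97 rpy [-1.7999e+02 -3.0000e-02 -8.9970e+01] open 0.0705 t 15.55 j6 2.9
shift cm now-frame [-0.05  0.04  8.71]  after-turn frame [-0.05  0.04  8.71]  turn rad 0.0006
```

Emit:
move_arm --moves '[7, -0.05, 0.04, 3, 0, 0, 0, 7, 0, 0, 3, 0, 0, 0, 7, 0, 0, 2, 0, 0, 0, 7, 0, 0, 0.7, 0, 0, 0, 7, 0, 0, 0, 0, 0, 0, 7, 0, 0, 0, 0, 0, 0]'

```text
clock: 16.15
tool_pos: [0.5573, -0.2206, 0.0712]
orientation: [-179.8, -0.0, -90.0]
force: [-0.6, -0.1, 0.4]
opening: 0.07
gripper_force: 0.0
```

Emit:
move_arm --moves '[3, 0, 0, 0, 0, 0, 0, 3, 0, 0, 0, 0, 0, 0, 3, 0, 0, 0, 0, 0, 0, 3, 0, 0, 0, 0, 0, 0, 3, 0, 0, 0, 0, 0, 0]'

```text
clock: 16.65
tool_pos: [0.5563, -0.2206, 0.0697]
orientation: [-180.0, -0.0, -90.0]
force: [-0.4, 0.4, 1.6]
opening: 0.0424
gripper_force: 30.0
```

Emit:
move_arm --moves '[3, 0, 0, -2, 0, 0, 0, 3, 0, 0, -3, 0, 0, 0, 3, 0, 0, -4, 0, 0, 0, 3, 0, 0, -4, 0, 0, 0, 3, 0, 0, -4, 0, 0, 0, 3, 0, 0, 0, 0, 0, 0]'

```text
clock: 17.25
tool_pos: [0.5583, -0.2213, 0.2449]
orientation: [-179.5, -0.1, -90.0]
force: [1.6, -1.0, -4.5]
opening: 0.0426
gripper_force: 30.0
```

```bash
python3 to.py .5343 .1053 .23 -97.2
```

```text
pos [ 0.5583 -0.2213  0.2449] xaxis -90.03 rpy [-1.7953e+02 -1.1000e-01 -9.0030e+01] open 0.0426 t 17.25 j6 2.9
shift cm now-frame [-32.66   2.43   1.41]  after-turn frame [-32.1    6.47   1.49]  turn rad 0.1251
```

Emit:
move_arm --moves '[3, -2, 0.2, 0, 0, 0, 0, 3, -4, 0.3, 0, 0, 0, 0, 3, -5, 0.3, 0, 0, 0, 0, 3, -5, 0.4, 0, 0, 0, 0, 3, -5, 0.4, 0, 0, 0, 0, 3, -5, 0.3, 0, 0, 0, 0, 3, -4, 0.3, 0, 0, 0, 0, 3, -2.6, 0.2, 0, 0, 0, 0]'

```text
clock: 18.05
tool_pos: [0.5306, 0.1076, 0.2374]
orientation: [179.8, -0.0, -90.0]
force: [1.0, -0.7, -5.6]
opening: 0.0426
gripper_force: 30.0
```

Emit:
move_arm --moves '[3, 0, 0, 0, 0, 0, 0.125, 3, 0, 0, 0, 0, 0, 0, 3, 0, 0, 0, 0, 0, 0, 3, 0, 0, 0, 0, 0, 0]'

```text
clock: 18.45
tool_pos: [0.532, 0.1043, 0.2388]
orientation: [179.9, -0.0, -97.1]
force: [-1.3, -1.0, -1.6]
opening: 0.0423
gripper_force: 0.0
```

```bash
python3 to.py .5343 .1053 .096 -97.1
python3 - <<'E'
from fit import *
p,d,M,P=shot("wrist","w6");cv2.imwrite("pics/w6.png",cv2.resize(p[:300,:,::-1],(800,469)))
x,c,n=rims(P,np.array([.584,.168]));print(x,np.degrees(x[2]),c,n)
E
```

```text
pos [0.532  0.1043 0.2388] xaxis -97.13 rpy [ 1.7995e+02 -3.0000e-02 -9.7130e+01] open 0.0423 t 18.45 j6 -38.9
shift cm now-frame [-0.14 -0.22 14.28]  after-turn frame [-0.13 -0.21 14.28]  turn rad -0.0006
[0.58048658 0.16768297 0.95065624] 54.46859009023634 0.013353978951296691 1996
```

View pics/w6.png

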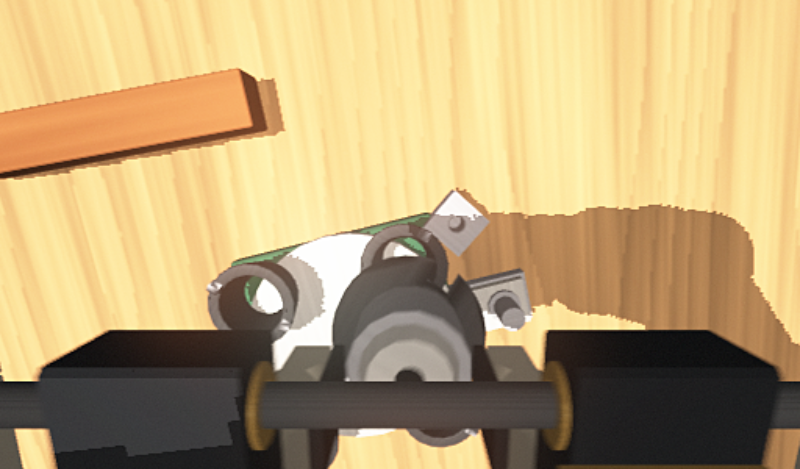

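Emit:
move_arm --moves '[3, 0, 0, 0, 0, 0, 0, 3, 0, 0, 0, 0, 0, 0, 3, 0, 0, 0, 0, 0, 0]'

```text
clock: 18.8
tool_pos: [0.5327, 0.1048, 0.2399]
orientation: [-179.9, 0.0, -97.2]
force: [0.4, 0.4, 0.1]
opening: 0.0302
gripper_force: 0.0
```

```bash
python3 to.py .5343 .1053 .096 -97.1
python3 - <<'E'
from hold import *
p,d,M,P=shot("wrist","w7");cv2.imwrite("pics/w7.png",cv2.resize(p[100:300,150:370,::-1],(660,600),interpolation=cv2.INTER_CUBIC))
w=P[150:245,200:320].reshape(-1,3);w=w[w[:,2]>.12]
h,e=np.histogram(w[:,2],bins=np.arange(.12,.32,.004));print([(round(a,3),int(b)) for a,b in zip(e,h) if b>20])
E
```

```text
pos [0.5327 0.1048 0.2399] xaxis -97.23 rpy [-1.7994e+02  3.0000e-02 -9.7230e+01] open 0.0302 t 18.8 j6 -39.1
shift cm now-frame [-0.06 -0.14 14.39]  after-turn frame [-0.07 -0.15 14.39]  turn rad -0.0022
[(np.float64(0.12), 280), (np.float64(0.124), 613), (np.float64(0.128), 223), (np.float64(0.256), 30), (np.float64(0.26), 139), (np.float64(0.264), 199), (np.float64(0.268), 201), (np.float64(0.272), 211), (np.float64(0.276), 283), (np.float64(0.28), 171), (np.float64(0.284), 128), (np.float64(0.288), 62)]
```

View pics/w7.png

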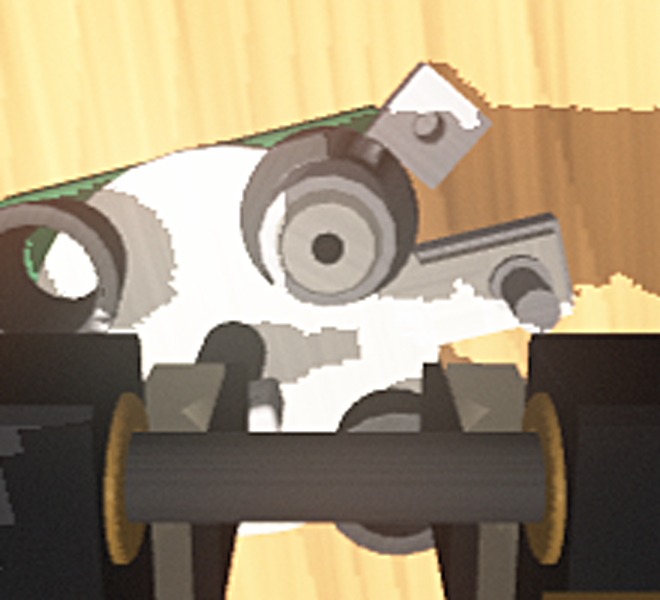

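Run:
```python
from hold import *
z=np.load('pics/w7.npz');d,M=z['d'],z['M'];P=ray_pts("wrist",d,M)
w=P[150:225,220:300].reshape(-1,3);q=w[(w[:,2]>.118)&(w[:,2]<.14)];print(q.mean(0),cv2.minEnclosingCircle((q[:,:2]*1000).astype(np.float32)))
for zf in (.084,.088,.091): print(zf,fit_holder("wrist",d,M,np.array([.534,.105]),zf))
A=np.c_[q[:,:2],np.ones(len(q))];print("tilt",np.linalg.lstsq(A,q[:,2],rcond=None)[0])
```

```text
[0.53477809 0.10397164 0.12397395] ((534.9904174804688, 105.56147003173828), 21.890649795532227)
0.084 (array([0.53512643, 0.10591031]), np.float64(53.20629052148655), np.float64(-0.80990990990991))
0.088 (array([0.5351691 , 0.10496124]), np.float64(-6.167704986246574), np.float64(-0.3013513513513513))
0.091 (array([0.52672629, 0.11255829]), np.float64(68.33357624563803), np.float64(-0.2126126126126126))
tilt [-0.00120298  0.02761279  0.12174633]
```

Emit:
move_arm --moves '[7, 0, 0, -4.5, 0, 0, 0, 7, 0, 0, -4.5, 0, 0, -0.126, 7, 4.5, 0.6, 0, 0, 0, 0, 7, 4.5, 0.6, 0, 0, 0, 0, 7, 4.5, 0.6, 0, 0, 0, 0, 7, 4.5, 0.5, 0, 0, 0, 0, 7, 4.5, 0.5, 0, 0, 0, 0, 7, 4, 0.5, 0, 0, 0, 0]'

```text
clock: 19.65
tool_pos: [0.4988, -0.162, 0.3299]
orientation: [-179.9, -0.0, -90.0]
force: [0.8, 0.4, -0.6]
opening: 0.07
gripper_force: 0.0
```

Emit:
move_arm --moves '[7, 0, 0, 0, 0, 0, 0, 7, 0, 0, 0, 0, 0, 0, 7, 0, 0, 0, 0, 0, 0]'

```text
clock: 19.95
tool_pos: [0.4994, -0.1596, 0.3294]
orientation: [-180.0, 0.0, -90.0]
force: [-0.3, -0.6, 0.2]
opening: 0.0703
gripper_force: 0.0
```

```bash
cat > board.py <<'E'
from hold import *
import sys
p,d,M,P=shot("wrist",sys.argv[1])
K=((abs(P[...,2]-.094)<.003)&(P[...,1]<-.08)&(P[...,0]>.38)&(cv2.cvtColor(p,cv2.COLOR_RGB2HSV)[...,1]<100)).astype(np.uint8)
n,l,s,cc=cv2.connectedComponentsWithStats(K)
for i in range(1,n):
    if s[i,4]>150:
        q=P[l==i];c,r=cv2.minEnclosingCircle((q[:,:2]*1000).astype(np.float32));c=np.array(c)/1000
        print(s[i],"nut",c.round(4),round(r,1),fit_holder("wrist",d,M,c))
E
python3 to.py .4316 -.3128 .070 -90; python3 board.py w8
```

```text
pos [ 0.4994 -0.1596  0.3294] xaxis -89.99 rpy [-1.7999e+02  1.0000e-02 -8.9990e+01] open 0.0703 t 19.95 j6 -3.7
shift cm now-frame [15.32  6.79 25.94]  after-turn frame [15.32  6.78 25.94]  turn rad 0.0002
[300  11  37  41 748] nut [ 0.4319 -0.3128] 21.9 (array([ 0.43168512, -0.31258524]), np.float64(-52.49058039728134), np.float64(-0.7972972972972973))
[285 107  35  35 409] nut [ 0.4476 -0.2043] 21.9 (array([ 0.44725355, -0.20387291]), np.float64(7.3638242762738715), np.float64(-0.8936936936936937))
```

Emit:
move_arm --moves '[7, 3.8, 1.7, 2, 0, 0, 0, 7, 3.8, 1.7, 2, 0, 0, 0, 7, 3.8, 1.7, 2, 0, 0, 0, 7, 3.9, 1.7, 2, 0, 0, 0, 7, 0, 0, 4, 0, 0, 0, 7, 0, 0, 4, 0, 0, 0, 7, 0, 0, 2, 0, 0, 0, 7, 0, 0, 0, 0, 0, 0]'

```text
clock: 20.8
tool_pos: [0.4299, -0.3114, 0.1464]
orientation: [179.7, 0.1, -89.9]
force: [-0.5, 0.4, 0.9]
opening: 0.0699
gripper_force: 0.0
```

Emit:
move_arm --moves '[7, 0, 0, 0, 0, 0, 0, 7, 0, 0, 0, 0, 0, 0]'

```text
clock: 21.0
tool_pos: [0.4328, -0.3129, 0.1511]
orientation: [-179.9, -0.1, -89.9]
force: [0.9, 0.7, 0.6]
opening: 0.07
gripper_force: 0.0
```

```bash
python3 to.py .4318 -.3127 .070 -90
```

```text
pos [ 0.4328 -0.3129  0.1511] xaxis -89.91 rpy [-1.7986e+02 -7.0000e-02 -8.9910e+01] open 0.07 t 21.0 j6 14.9
shift cm now-frame [-0.03  0.12  8.11]  after-turn frame [-0.02  0.1   8.11]  turn rad 0.0015
```

Emit:
move_arm --moves '[7, 0, 0.05, 3, 0, 0, 0, 7, 0, 0, 3, 0, 0, 0, 7, 0, 0, 1.5, 0, 0, 0, 7, 0, 0, 0.5, 0, 0, 0, 7, 0, 0, 0, 0, 0, 0, 7, 0, 0, 0, 0, 0, 0]'

```text
clock: 21.6
tool_pos: [0.432, -0.3133, 0.0709]
orientation: [-179.9, -0.1, -90.0]
force: [-0.0, 0.5, -0.0]
opening: 0.0702
gripper_force: 0.0
```

Emit:
move_arm --moves '[3, 0, 0, 0, 0, 0, 0, 3, 0, 0, 0, 0, 0, 0, 3, 0, 0, 0, 0, 0, 0, 3, 0, 0, 0, 0, 0, 0, 3, 0, 0, 0, 0, 0, 0]'

```text
clock: 22.1
tool_pos: [0.4312, -0.3132, 0.0697]
orientation: [-180.0, -0.0, -90.0]
force: [0.7, -0.4, 1.6]
opening: 0.0426
gripper_force: 30.0
```

```bash
python3 to.py .6474 .1185 .24 -76.6
```

```text
pos [ 0.4312 -0.3132  0.0697] xaxis -90.0 rpy [-1.7995e+02 -2.0000e-02 -9.0000e+01] open 0.0426 t 22.1 j6 14.9
shift cm now-frame [-43.16 -21.64 -17.03]  after-turn frame [-36.98 -31.03 -17.03]  turn rad -0.2338
```

Emit:
move_arm --moves '[3, 0, 0, -2, 0, 0, 0, 3, 0, 0, -3, 0, 0, 0, 3, 0, 0, -4, 0, 0, 0, 3, 0, 0, -4, 0, 0, 0, 3, 0, 0, -4, 0, 0, 0, 3, 0, 0, 0, 0, 0, -0.117, 3, 0, 0, 0, 0, 0, -0.117, 3, 0, 0, 0, 0, 0, 0]'

```text
clock: 22.9
tool_pos: [0.4299, -0.3123, 0.2383]
orientation: [179.9, 0.1, -76.5]
force: [-0.4, -0.1, -5.1]
opening: 0.0424
gripper_force: 30.0
```

Emit:
move_arm --moves '[3, -3, -2.5, 0, 0, 0, 0, 3, -3, -2.6, 0, 0, 0, 0, 3, -3, -2.6, 0, 0, 0, 0, 3, -3.1, -2.6, 0, 0, 0, 0, 3, -3.1, -2.6, 0, 0, 0, 0, 3, -3.1, -2.6, 0, 0, 0, 0]'

```text
clock: 23.5
tool_pos: [0.5389, -0.0974, 0.2382]
orientation: [179.9, 0.0, -76.8]
force: [1.2, -0.0, -5.8]
opening: 0.0429
gripper_force: 30.0
```

Emit:
move_arm --moves '[3, -3.1, -2.6, 0, 0, 0, 0, 3, -3.1, -2.6, 0, 0, 0, 0, 3, -3.1, -2.6, 0, 0, 0, 0, 3, -3.1, -2.6, 0, 0, 0, 0, 3, -3.1, -2.6, 0, 0, 0, 0, 3, -2, -1.8, 0, 0, 0, 0, 3, 0, 0, 0, 0, 0, 0, 3, 0, 0, 0, 0, 0, 0]'

```text
clock: 24.3
tool_pos: [0.6418, 0.106, 0.2373]
orientation: [179.8, -0.0, -76.7]
force: [-0.0, -0.5, -5.3]
opening: 0.0427
gripper_force: 30.0
```

```bash
python3 to.py .6474 .1185 .096 -76.6
```

```text
pos [0.6418 0.106  0.2373] xaxis -76.7 rpy [ 1.7979e+02 -3.0000e-02 -7.6700e+01] open 0.0427 t 24.3 j6 -13.2
shift cm now-frame [-1.1  -0.88 14.13]  after-turn frame [-1.09 -0.83 14.13]  turn rad -0.0017
```

Emit:
move_arm --moves '[3, -1.1, -0.85, 2, 0, 0, 0, 3, 0, 0, 3, 0, 0, 0, 3, 0, 0, 0, 0, 0, 0, 3, 0, 0, 0, 0, 0, 0, 3, 0, 0, 0, 0, 0, 0]'

```text
clock: 24.8
tool_pos: [0.649, 0.1177, 0.1912]
orientation: [-179.9, -0.0, -76.6]
force: [0.2, -0.6, -5.5]
opening: 0.0426
gripper_force: 30.0
```

```bash
python3 to.py .6474 .1185 .096 -76.6
python3 - <<'E'
from h import *
p,d,M,P=shot("wrist","w9");cv2.imwrite("pics/w9.png",cv2.resize(p[100:300,150:370,::-1],(660,600),interpolation=cv2.INTER_CUBIC))
E
```

```text
pos [0.649  0.1177 0.1912] xaxis -76.65 rpy [-1.7988e+02 -2.0000e-02 -7.6650e+01] open 0.0426 t 24.8 j6 -13.9
shift cm now-frame [-0.12  0.16  9.52]  after-turn frame [-0.12  0.14  9.52]  turn rad -0.0008
```

View pics/w9.png

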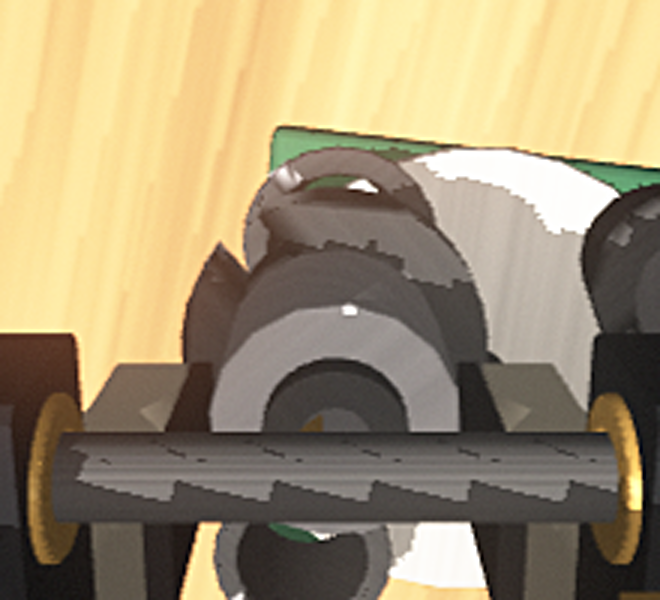

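Emit:
move_arm --moves '[3, -0.12, 0.13, 2, 0, 0, 0, 3, 0, 0, 2, 0, 0, 0, 3, 0, 0, 1, 0, 0, 0, 3, 0, 0, 1, 0, 0, 0, 3, 0, 0, 0.8, 0, 0, 0, 3, 0, 0, 0.5, 0, 0, 0, 3, 0, 0, 0, 0, 0, 0]'

```text
clock: 25.55
tool_pos: [0.6465, 0.1189, 0.1159]
orientation: [180.0, -0.0, -76.6]
force: [0.1, -0.4, -5.2]
opening: 0.0429
gripper_force: 30.0
```

```bash
python3 to.py .6474 .1185 .096 -76.6; python3 -c "
from plant import ctrl;o=ctrl.get_obs();print(o['force'],o['moment'])"
```

```text
pos [0.6465 0.1189 0.1159] xaxis -76.6 rpy [ 1.7996e+02 -1.0000e-02 -7.6600e+01] open 0.0429 t 25.55 j6 -14.0
shift cm now-frame [ 0.06 -0.07  1.99]  after-turn frame [ 0.06 -0.07  1.99]  turn rad 0.0001
[ 0.12782953 -0.44459147 -5.22933272] [-0.00432902  0.03470956 -0.05884211]
```

Emit:
move_arm --moves '[3, 0.06, -0.07, 0.4, 0, 0, 0, 3, 0, 0, 0.4, 0, 0, 0, 3, 0, 0, 0.4, 0, 0, 0, 3, 0, 0, 0.3, 0, 0, 0, 3, 0, 0, 0.2, 0, 0, 0, 3, 0, 0, 0.2, 0, 0, 0, 3, 0, 0, 0, 0, 0, 0]'

```text
clock: 26.25
tool_pos: [0.6474, 0.1186, 0.097]
orientation: [180.0, -0.0, -76.6]
force: [-0.2, 0.5, -5.4]
opening: 0.0427
gripper_force: 30.0
```

```bash
python3 to.py .6474 .1185 .096 -76.6; python3 -c "
from plant import ctrl;o=ctrl.get_obs();print(o['force'],o['moment'])"
```

```text
pos [0.6474 0.1186 0.097 ] xaxis -76.59 rpy [179.97  -0.   -76.59] open 0.0427 t 26.25 j6 -13.9
shift cm now-frame [ 0.01 -0.    0.1 ]  after-turn frame [ 0.01 -0.    0.1 ]  turn rad 0.0001
[-0.17099191  0.51634912 -5.43133696] [ 0.24339165  0.15028394 -0.0269471 ]
```

Emit:
move_arm --moves '[3, 0, 0, 0.15, 0, 0, 0, 3, 0, 0, 0, 0, 0, 0, 6, 0, 0, 0, 0, 0, 0, 6, 0, 0, 0, 0, 0, 0, 6, 0, 0, -3, 0, 0, 0, 6, 0, 0, -4.5, 0, 0, 0, 6, 0, 0, -4.5, 0, 0, 0, 6, 0, 0, -4.5, 0, 0, 0]'

```text
clock: 27.05
tool_pos: [0.6479, 0.1183, 0.2638]
orientation: [-179.9, -0.0, -76.6]
force: [0.4, 0.3, 0.5]
opening: 0.0602
gripper_force: 0.0
```

Emit:
move_arm --moves '[6, 0, 0, -4.5, 0, 0, 0.117, 6, 0, 0, -2.5, 0, 0, 0.117, 7, 4.4, 2.3, 0, 0, 0, 0, 7, 4.4, 2.3, 0, 0, 0, 0, 7, 4.4, 2.3, 0, 0, 0, 0, 7, 4.4, 2.3, 0, 0, 0, 0, 7, 4.4, 2.3, 0, 0, 0, 0, 7, 4.4, 2.3, 0, 0, 0, 0]'

```text
clock: 27.85
tool_pos: [0.5086, -0.1472, 0.3322]
orientation: [-179.8, -0.0, -90.0]
force: [1.1, -0.8, 0.4]
opening: 0.0703
gripper_force: 0.0
```

Emit:
move_arm --moves '[7, 1.4, 0.9, 0, 0, 0, 0, 7, 0, 0, 0, 0, 0, 0, 7, 0, 0, 0, 0, 0, 0, 7, 0, 0, 0, 0, 0, 0]'

```text
clock: 28.25
tool_pos: [0.5011, -0.1588, 0.331]
orientation: [-180.0, -0.0, -90.0]
force: [-0.7, 0.2, 0.4]
opening: 0.0699
gripper_force: 0.0
```

```bash
python3 to.py .4475 -.2041 .070 -90; python3 board.py w10
```

```text
pos [ 0.5011 -0.1588  0.331 ] xaxis -89.96 rpy [-179.97   -0.    -89.96] open 0.0699 t 28.25 j6 -3.8
shift cm now-frame [ 4.53  5.38 26.1 ]  after-turn frame [ 4.53  5.36 26.1 ]  turn rad 0.0007
[287 107  34  35 399] nut [ 0.4476 -0.2041] 21.8 (array([ 0.44691661, -0.20419685]), np.float64(7.743862848623397), np.float64(-0.8900900900900901))
```

Emit:
move_arm --moves '[7, 2.2, 2.7, 2, 0, 0, 0, 7, 2.3, 2.7, 2, 0, 0, 0, 7, 0, 0, 4, 0, 0, 0, 7, 0, 0, 4, 0, 0, 0, 7, 0, 0, 4, 0, 0, 0, 7, 0, 0, 2, 0, 0, 0, 7, 0, 0, 0, 0, 0, 0, 7, 0, 0, 0, 0, 0, 0]'

```text
clock: 29.1
tool_pos: [0.4474, -0.2041, 0.1514]
orientation: [180.0, -0.0, -89.9]
force: [0.0, 0.0, 1.0]
opening: 0.07
gripper_force: 0.0
```

Emit:
move_arm --moves '[7, 0, 0, 0, 0, 0, 0, 7, 0, 0, 0, 0, 0, 0]'

```text
clock: 29.3
tool_pos: [0.4476, -0.2043, 0.1523]
orientation: [-179.9, -0.0, -90.0]
force: [0.8, 0.1, 0.5]
opening: 0.0701
gripper_force: 0.0
```

```bash
python3 to.py .4473 -.2041 .070 -90
```

```text
pos [ 0.4476 -0.2043  0.1523] xaxis -89.97 rpy [-1.7985e+02 -2.0000e-02 -8.9970e+01] open 0.0701 t 29.3 j6 1.6
shift cm now-frame [-0.02  0.06  8.23]  after-turn frame [-0.02  0.03  8.23]  turn rad 0.0005
```

Emit:
move_arm --moves '[7, 0, 0, 3, 0, 0, 0, 7, 0, 0, 3, 0, 0, 0, 7, 0, 0, 1.5, 0, 0, 0, 7, 0, 0, 0.7, 0, 0, 0, 7, 0, 0, 0, 0, 0, 0, 7, 0, 0, 0, 0, 0, 0]'

```text
clock: 29.9
tool_pos: [0.4474, -0.2045, 0.0699]
orientation: [-179.9, -0.0, -90.0]
force: [-1.0, 0.3, 0.1]
opening: 0.0699
gripper_force: 0.0
```

Emit:
move_arm --moves '[3, 0, 0, 0, 0, 0, 0, 3, 0, 0, 0, 0, 0, 0, 3, 0, 0, 0, 0, 0, 0, 3, 0, 0, 0, 0, 0, 0, 3, 0, 0, 0, 0, 0, 0]'

```text
clock: 30.4
tool_pos: [0.4469, -0.2045, 0.0692]
orientation: [-180.0, -0.0, -90.0]
force: [-0.5, 0.6, 1.6]
opening: 0.0425
gripper_force: 30.0
```

```bash
python3 to.py .522 .2179 .24 -135.9
```

```text
pos [ 0.4469 -0.2045  0.0692] xaxis -89.99 rpy [-1.7995e+02 -1.0000e-02 -8.9990e+01] open 0.0425 t 30.4 j6 1.6
shift cm now-frame [-42.23  -7.53 -17.08]  after-turn frame [-34.78  25.11 -17.08]  turn rad 0.8013
```

Emit:
move_arm --moves '[3, 0, 0, -2, 0, 0, 0, 3, 0, 0, -3, 0, 0, 0, 3, 0, 0, -4, 0, 0, 0, 3, 0, 0, -4, 0, 0, 0, 3, 0, 0, -4, 0, 0, 0, 3, -2.7, -0.5, 0, 0, 0, 0, 3, -3.8, -0.7, 0, 0, 0, 0, 3, -3.8, -0.7, 0, 0, 0, 0]'

```text
clock: 31.2
tool_pos: [0.4645, -0.1004, 0.2381]
orientation: [179.9, 0.0, -90.1]
force: [0.7, -1.0, -5.1]
opening: 0.0425
gripper_force: 30.0
```

Emit:
move_arm --moves '[3, -3.8, -0.7, 0, 0, 0, 0, 3, -3.8, -0.7, 0, 0, 0, 0, 3, -3.8, -0.7, 0, 0, 0, 0, 3, -3.8, -0.7, 0, 0, 0, 0, 3, -3.8, -0.7, 0, 0, 0, 0, 3, -3.8, -0.7, 0, 0, 0, 0, 3, -3.8, -0.6, 0, 0, 0, 0, 3, -3.3, -0.6, 0, 0, 0, 0]'

```text
clock: 32.0
tool_pos: [0.5186, 0.1992, 0.2375]
orientation: [179.9, -0.0, -90.0]
force: [0.5, -0.2, -4.3]
opening: 0.0428
gripper_force: 30.0
```

Emit:
move_arm --moves '[3, -2, -0.2, 0, 0, 0, 0, 3, 0, 0, 0, 0, 0, 0.133, 3, 0, 0, 0, 0, 0, 0.133, 3, 0, 0, 0, 0, 0, 0.133, 3, 0, 0, 0, 0, 0, 0.134, 3, 0, 0, 0, 0, 0, 0.134, 3, 0, 0, 0, 0, 0, 0.134, 3, 0, 0, 0, 0, 0, 0]'

```text
clock: 32.8
tool_pos: [0.5208, 0.217, 0.2379]
orientation: [180.0, -0.1, -136.0]
force: [-0.7, 0.0, -4.6]
opening: 0.0425
gripper_force: 30.0
```

```bash
python3 to.py .522 .2179 .096 -135.9
```

```text
pos [0.5208 0.217  0.2379] xaxis -136.04 rpy [ 1.7996e+02 -1.2000e-01 -1.3604e+02] open 0.0425 t 32.8 j6 -88.5
shift cm now-frame [-0.18 -0.03 14.19]  after-turn frame [-0.15 -0.02 14.19]  turn rad -0.0024
```

Emit:
move_arm --moves '[3, -0.12, -0.02, 3, 0, 0, 0, 3, 0, 0, 3, 0, 0, 0, 3, 0, 0, 2, 0, 0, 0, 3, 0, 0, 1.5, 0, 0, 0, 3, 0, 0, 1.5, 0, 0, 0, 3, 0, 0, 1, 0, 0, 0, 3, 0, 0, 0.2, 0, 0, 0, 3, 0, 0, 0, 0, 0, 0]'

```text
clock: 33.6
tool_pos: [0.5225, 0.2182, 0.1168]
orientation: [-180.0, -0.0, -135.8]
force: [-0.0, -0.0, -6.1]
opening: 0.0426
gripper_force: 30.0
```

```bash
python3 to.py .5218 .2179 .0952 -135.9; python3 -c "
from plant import ctrl;o=ctrl.get_obs();print(o['force'],o['moment'])"
```

```text
pos [0.5225 0.2182 0.1168] xaxis -135.82 rpy [-1.7999e+02 -3.0000e-02 -1.3582e+02] open 0.0426 t 33.6 j6 -88.3
shift cm now-frame [0.07 0.03 2.16]  after-turn frame [0.07 0.03 2.16]  turn rad 0.0014
[-0.03908657 -0.02469816 -6.08060258] [ 0.00913737 -0.07924956 -0.02517025]
```

Emit:
move_arm --moves '[3, 0.03, 0.02, 0.4, 0, 0, 0, 3, 0, 0, 0.4, 0, 0, 0, 3, 0, 0, 0.4, 0, 0, 0, 3, 0, 0, 0.4, 0, 0, 0, 3, 0, 0, 0.2, 0, 0, 0, 3, 0, 0, 0.2, 0, 0, 0, 3, 0, 0, 0.1, 0, 0, 0, 3, 0, 0, 0, 0, 0, 0]'

```text
clock: 34.4
tool_pos: [0.5221, 0.2183, 0.0957]
orientation: [180.0, -0.0, -135.9]
force: [-0.4, -0.6, -4.8]
opening: 0.0426
gripper_force: 30.0
```

```bash
python3 to.py .5218 .2179 .0952 -135.9; python3 -c "
from plant import ctrl;o=ctrl.get_obs();print(o['force'],o['moment'])"
```

```text
pos [0.5221 0.2183 0.0957] xaxis -135.9 rpy [ 1.7999e+02 -1.0000e-02 -1.3590e+02] open 0.0426 t 34.4 j6 -88.4
shift cm now-frame [ 0.04 -0.01  0.05]  after-turn frame [ 0.04 -0.01  0.05]  turn rad 0.0001
[-0.35478973 -0.6412924  -4.78748935] [ 0.21803457  0.22103638 -0.01462933]
```

Emit:
move_arm --moves '[3, 0, 0, 0.1, 0, 0, 0, 6, 0, 0, 0, 0, 0, 0, 6, 0, 0, 0, 0, 0, 0, 6, 0, 0, -3, 0, 0, 0, 6, 0, 0, -4.5, 0, 0, 0, 6, 0, 0, -4.5, 0, 0, 0, 6, 0, 0, -4.5, 0, 0, 0, 6, 0, 0, -4.5, 0, 0, 0]'

```text
clock: 35.2
tool_pos: [0.5223, 0.2181, 0.3076]
orientation: [-180.0, 0.1, -135.9]
force: [1.5, 1.5, -0.5]
opening: 0.0599
gripper_force: 0.0
```

Emit:
move_arm --moves '[6, 0, 0, -4, 0, 0, -0.133, 6, 0, 0, 0, 0, 0, -0.133, 6, 0, 0, 0, 0, 0, -0.133, 6, 0, 0, 0, 0, 0, -0.133, 6, 0, 0, 0, 0, 0, -0.134, 6, 0, 0, 0, 0, 0, -0.134, 6, -2.5, -4, 0, 0, 0, 0, 6, 0, 0, 0, 0, 0, 0]'

```text
clock: 36.0
tool_pos: [0.5648, 0.2449, 0.3425]
orientation: [179.9, -0.1, -90.0]
force: [1.0, 0.1, -1.7]
opening: 0.0599
gripper_force: 0.0
```

Emit:
move_arm --moves '[6, 0, 0, 0, 0, 0, 0, 6, 0, 0, 0, 0, 0, 0, 6, 0, 0, 0, 0, 0, 0]'

```text
clock: 36.3
tool_pos: [0.5619, 0.2429, 0.3458]
orientation: [-179.9, 0.1, -90.1]
force: [0.5, -0.1, 1.0]
opening: 0.0597
gripper_force: 0.0
```

Run:
```python
from hold import *
o=ctrl.get_obs();print(o['tool_pos'],o['orientation'],o['clock'])
p,d,M,P=shot("wrist","w11");cv2.imwrite("pics/w11.png",cv2.resize(p[:220,130:380,::-1],None,fx=2.6,fy=2.6,interpolation=cv2.INTER_CUBIC))
for n,c in dict(collet=(.535,.1055),bit=(.6474,.1185),drill=(.522,.2179)).items():
    for zf in (.084,.091): print(n,zf,fit_holder("wrist",d,M,np.array(c),zf))
    w=P.reshape(-1,3);q=w[(np.hypot(w[:,0]-c[0],w[:,1]-c[1])<.03)&(abs(w[:,2]-.12)<.006)];print("  nut top",np.median(q[:,2]),cv2.minEnclosingCircle((q[:,:2]*1000).astype(np.float32)))
q=P[(np.hypot(P[...,0]-.461,P[...,1]-.153)<.03)&(abs(P[...,2]-.069)<.005)];print("pin",q.mean(0),len(q))
```

```text
[0.56194864 0.24289397 0.34581561] [-1.79926714e+02  5.12599579e-02 -9.00611410e+01] 36.3
collet 0.084 (array([0.53452786, 0.10540425]), np.float64(53.88276938364395), np.float64(-0.8594594594594595))
collet 0.091 (array([0.54203505, 0.09759788]), np.float64(55.92301323484428), np.float64(-0.2045045045045045))
  nut top 0.1197777045843228 ((534.9249877929688, 105.80480194091797), 21.909652709960938)
bit 0.084 (array([0.64726236, 0.11829482]), np.float64(-37.7548151880852), np.float64(-0.8193693693693693))
bit 0.091 (array([0.65539507, 0.12391366]), np.float64(-34.393755815697105), np.float64(-0.21396396396396397))
  nut top 0.11971162240489078 ((647.0540161132812, 118.57221984863281), 21.959259033203125)
drill 0.084 (array([0.52157357, 0.21865303]), np.float64(-38.097258648908046), np.float64(-0.8860360360360361))
drill 0.091 (array([0.51420824, 0.21267123]), np.float64(-39.31764628277804), np.float64(-0.1954954954954955))
  nut top 0.12137423666444061 ((522.0504760742188, 218.251220703125), 21.851015090942383)
pin [0.46131417 0.1545091  0.0684773 ] 146
```

View pics/w11.png

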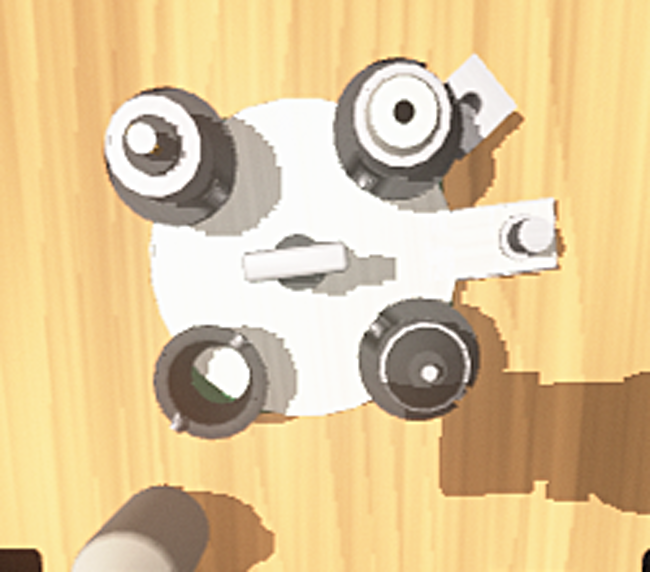

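```bash
python3 -c "
from plant import ctrl;print(ctrl.close_job())"
```

```text
the job is handed in; nothing more can be done
None
```

I handed the job in with the turret turned and pinned and the three holders on the board (collet chuck, drill chuck and bit holder) each fully home in its own socket, notches over the dogs. The saw arbor was absent, the collet chuck dropped into its socket on its own when the grip slackened, and `close_job` returned no verdict, so the result rests on my final camera check.

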